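# Draw a filter plate from its sloping rack and set it to drain

## Task

Take the tabbed filter plate out of the sloping rack: a fixed keeper hooks over its right shoulder, so slide it left along its slot until it comes up against the stop, then draw it up out of the slot by its tab. Stand it, tab up, on the draining stand with its bottom edge in the trough, leaning flat on the panel and not overhanging either end; set it down rather than drop it, and leave everything else where it is.

Things in the scene. Friction and masses are not known exactly. Their poses are not given: they have to be found in the camera images.
- filter: the tabbed filter plate: aluminium frame with mesh, 8 mm thick (x axis), 130 wide (y), 85 tall (z) plus a grip tab 62 wide, 25 tall in the middle of its top edge. Origin: middle of its bottom edge. About 0.2 kg. Stands in the rack's lower slot, its top leaning 35 degrees away from the robot (to +x), z up along the slot, +x facing away from the robot and down.
- rack: fixed sloping filter rack, grey and dark steel, 205 mm wide (y); origin on the bench below its slots, +x away from the robot, yaw varies. Its lower slot, farther from the robot, holds the tabbed plate: it leans 35 degrees, top towards +x, is 12 mm wide, and its walls cover the plate's lowest 50 mm.
- slot (a point): middle of the lower slot's floor, rack axes. A dark steel frame is clamped here, up to 8 mm left or right, unreported: on the left (+y) a stop for the plate's left edge, on the right a fixed hook (keeper) 2.5 mm above its right shoulder. The plate clears the hook only in its last 4 mm before the stop, 12 to 32 mm left of its start: the stop must be felt.
- spare: plain shorter filter plate without a tab, 8 x 110 x 60 mm, in the rack's upper slot, 50 mm nearer the robot than the first; origin at the middle of its bottom edge. Stays there.
- stand: fixed draining stand, aluminium on a black base, 190 mm wide (y), origin at the middle of its underside, +x away from the robot, yaw varies. A panel 62 mm high leans 25 degrees, top towards +x; on its near (-x) side, at right angles to it, runs a trough floor 26 mm deep with a 10 mm lip at its outer edge.
- seat (a point): where the middle of the plate's bottom edge lies when the plate stands in the trough, flat on the panel and centred (24 to 26 mm above the bench); axes as the stand's (upright, not leaning).
- tray_cup: bystander: open black plastic cup, 56 mm across, 60 tall, loose; origin at its underside. Stays where it is.
- tub: bystander: white-capped tub, 84 mm across, 70 tall; origin at its underside. Stays where it is.
- shock: bystander: shock absorber lying down, about 220 mm long and 45 high; origin at its underside. Stays where it is.
- driver: bystander: screwdriver lying on the bench; origin at its underside. Stays where it is.
- collar: bystander: steel collar lying flat, 48 mm across, 14 high; origin at its underside. Stays where it is.
- block: bystander: aluminium block 60 x 40 x 30 mm; origin at its underside. Stays where it is.
Things that resemble listed ones, but are neither listed nor needed, are in the scene too. What is shaped like the filter but pink or red is not meant.

How it is judged:
By the outcome, as a careful person would: the job done as asked, in the order asked, and still so for the second after the job is handed in, with the robot touching nothing.
It also fails if it takes over 51 s, if anything falls off the work surface, if the arm or the gripper's body presses on something with over 40 N, if the wrist force passes 120 N, or if a joint passes its speed limit or range.

## Robot

A 6-joint arm with a two-finger parallel gripper is mounted at the origin on the work surface. World frame = base frame: x ahead of the robot, y to its left, z up, the work surface at z = 0. Lengths are in m, angles in rad, forces in N, time in s.
With the tool pointing down it reaches from about 0.4 to 0.825 m from the base axis. Payload 7 kg.
Tool frame: the origin (TCP) lies midway between the tips of the shut fingers; the grasp point (between the pads) lies 19 mm behind it; z points along the fingers, y is the line along which they close (so a half turn about z gives the same grasp; the last joint's range is limited). The gripper opens to 88 mm and grips with 3 to 60 N. Pads are 19 mm wide; open, the fingers measure 130 mm over their backs; the gripper's body (78 mm by 193 mm) begins 47 mm behind the grasp point.
Start: joints at [1.433, 0.359, 0.012, 0, -1.224, -0.288], TCP at [0.279, 0.615, 0.19] pointing down, gripper open.
Joint ranges: [-3.07, 3.07], [-1.43, 2.12], [-1.02, 1.25], [-3.03, 1.67], [-3.05, -0], [-3.03, 3.03]. Speed limits (rad/s): [2.39, 2.39, 3.01, 3.14, 3.14, 3.14].

## Interface

Orientations are given as a unit quaternion [x, y, z, w].
In Python, from bench import bot gives the robot as it stands. The module is installed in compiled form; this text tells all that it offers.
- The arm moves only by the tool jog_arm, never from a script. Its argument "commands" is a list that holds one entry, the list of rows, each a list of 7 numbers: the shift along the tool's x, y, z in units of 750 mm (1.0 is 750 mm), then the turn, a rotation vector about the tool's x, y, z in units of 45 degrees (1.0 is 45 degrees), then the opening, from -1 (shut) to 1 (fully open). In form: [[[tx, ty, tz, ax, ay, az, hand], ...]]. A call has 1 to 5 rows; each row shifts and turns the commanded pose from where the row before left it, along the tool's axes as they then stand; what a row does not reach is not made up. A row lasts 1/12 s, in which the tool goes at most 41.7 mm and 7.16 degrees, less where a joint would pass 70% of its speed; a pose out of reach is approached as far as the arm can. A call with a number of a shift or a turn outside -1 to 1 is refused whole. A call with a gripper value outside its range is refused whole. The fingers move at their own pace and stop on an object; "grip_force" is the grip in N (left out, the last holds). Time passes only in rows, so rows that do not move let the fingers close. It gives the time, the measured TCP pose, the force, the opening and the grip force at its end, in the units of the state.
- bot.observe(): the state, without advancing time (a new reading comes with each control period).
- bot.read_camera(name): name is "scene" or "side" or "wrist"; returns (picture, depth): 400x640x3 uint8, red, green, blue; 400x640 float32, m along the optical axis (not along the pixel's ray), 0 where there is no reading.
- bot.camera_model(name): a dict with "fov_y" (degrees; the focal length in pixels is half the picture's height over the tangent of half this angle, whatever the lens; pixels are square), "cx", "cy" (the principal point, pixels), "D" ([k1, k2, p1, p2, k3] as OpenCV has them; the pictures are not rectified), "origin" and "rotation" of the camera in the world; the wrist camera has in their place "T_tool_cam" (4x4, takes a point from camera to tool coordinates, whose origin is the TCP and whose axes are the flange's). Camera axes: x right, y down, z forward; pixel columns grow to the right and rows downward; lengths in m; the calibration is good to about 2 mm. A picture is of the moment at which its call begins: read the wrist's pose just before it. camera_model takes no time and is no camera call.
- bot.finish_job(): hands the job in; it is judged then, once.
The state is a dict: "clock": time; "qpos": joint angles; "joint_velocities": joint speeds; "effort": joint torques, N m; "tool_pos": TCP position; "eef_rot": TCP orientation; "force": force on the tool from outside, world axes, zero at the start; "torque": the same for the moment, N m; "grip_width": finger opening in m; "grip_force": force on a finger pad.
Only numpy, scipy, OpenCV 4.12 (cv2) and the standard library are available. Lean on these libraries where they do the work, as an engineer would, in place of code of your own. Each camera call takes 0.05 s, during which the arm holds its last target. There are 200 camera calls.

## Working session

There is one attempt and no reset: what is moved stays moved. The work goes in short steps, Python scripts to look and compute and a tool call to move; the robot and the scene stay as the last step left them, time stands still between calls to the robot, and variables do not carry over. Pictures are saved under pics/ and viewed, at most 10 in all, crops included, and the job is handed in when it is done.

Besides the shell and the picture viewer there is one more tool, called after "Call:" by a JSON object that holds its "name" and its "arguments", one argument or row to a line. jog_arm: Moves the arm, as the interface text tells. Shifts and turns lie within -1 to 1; 1 stands for 750 mm of shift or 45 degrees of turn. Its arguments: {"type":"object","properties":{"commands":{"type":"array"},"grip_force":{"type":"number"}},"required":["commands"]}

```bash
mkdir -p pics; cat > h.py <<'E'
import numpy as np, cv2
from bench import bot
from scipy.spatial.transform import Rotation as R
def cam(name):
    m=bot.camera_model(name); f=200/np.tan(np.radians(m["fov_y"])/2)
    K=np.array([[f,0,m["cx"]],[0,f,m["cy"]],[0,0,1.]]); D=np.array(m["D"],float)
    if name=="wrist":
        s=bot.observe(); T=np.eye(4); T[:3,:3]=R.from_quat(s["eef_rot"]).as_matrix(); T[:3,3]=s["tool_pos"]
        T=T@np.array(m["T_tool_cam"]); o,r=T[:3,3],T[:3,:3]
    else:
        o=np.array(m["origin"]); r=np.array(m["rotation"]); r=r if r.shape==(3,3) else R.from_quat(r).as_matrix()
    return K,D,o,r
def points(name,px,depth):
    """pixels (n,2) + depth -> world"""
    K,D,o,r=cam(name); px=np.asarray(px,float).reshape(-1,1,2)
    n=cv2.undistortPoints(px,K,D).reshape(-1,2)
    return o+(np.c_[n,np.ones(len(n))]*np.asarray(depth).reshape(-1,1))@r.T
def cloud(name,save=None):
    c=cam(name); img,d=bot.read_camera(name)
    if save: cv2.imwrite(save,img[:,:,::-1]); np.savez(save[:-4],img=img,d=d,o=c[2],r=c[3])
    v,u=np.mgrid[:400,:640]
    P=points(name,np.c_[u.ravel(),v.ravel()],d.ravel()).reshape(400,640,3)
    P[d==0]=np.nan
    return img,d,P
E
python3 - <<'E'
from h import *
for n in("scene","side","wrist"):
    i,d,P=cloud(n,f"pics/{n}0.png"); np.save(f"pics/{n}0P.npy",P); print(n,cam(n)[2],(d>0).mean(), bot.camera_model(n)["fov_y"])
s=bot.observe();print(s)
print(bot.camera_model("wrist"))
a=cv2.imread("pics/scene0.png")
E
```

```text
scene [ 1.58245361 -0.14367118  1.09885317] 0.99605078125 48.7117677389176
side [ 0.23350955 -1.09259488  0.70178441] 0.99620703125 55.56457646596308
wrist [0.33930804 0.58670941 0.38333167] 0.98235546875 63.830319586738526
{'clock': 0.15, 'qpos': array([ 1.43307520e+00,  3.59256449e-01,  1.12914884e-02, -2.50117056e-04,
       -1.22403983e+00, -2.88090755e-01]), 'joint_velocities': array([-0.00084539, -0.00154722,  0.00211473,  0.00232266, -0.0012329 ,
        0.00178867]), 'effort': array([-1.30072534e-03, -5.83271563e+01,  2.93289560e+01,  7.00117618e+00,
        8.77753511e-03, -1.11641507e-04]), 'tool_pos': array([0.27868524, 0.61436585, 0.18962632]), 'eef_rot': array([ 9.77411832e-01, -2.11342686e-01, -7.18708223e-05,  6.11358103e-04]), 'force': array([-0.50397966,  0.48872575, -0.52688597]), 'torque': array([-0.02335364, -0.0033631 ,  0.00223425]), 'grip_force': 0.0, 'grip_width': 0.0877164455132976}
{'fov_y': 63.830319586738526, 'cx': 321.9136817816655, 'cy': 197.3285778538441, 'D': array([0.01615625, 0.        , 0.        , 0.        , 0.        ]), 'T_tool_cam': array([[-4.45823026e-04, -9.68535738e-01, -2.48874115e-01,
         6.66560322e-02],
       [ 9.99999610e-01, -2.41937479e-04, -8.49818221e-04,
         3.77655851e-04],
       [ 7.62867342e-04, -2.48874396e-01,  9.68535468e-01,
        -1.93697172e-01],
       [ 0.00000000e+00,  0.00000000e+00,  0.00000000e+00,
         1.00000000e+00]])}
```

View pics/scene0.png

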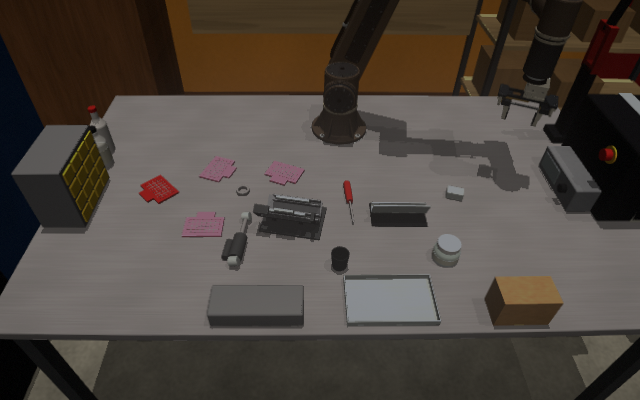

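View pics/side0.png

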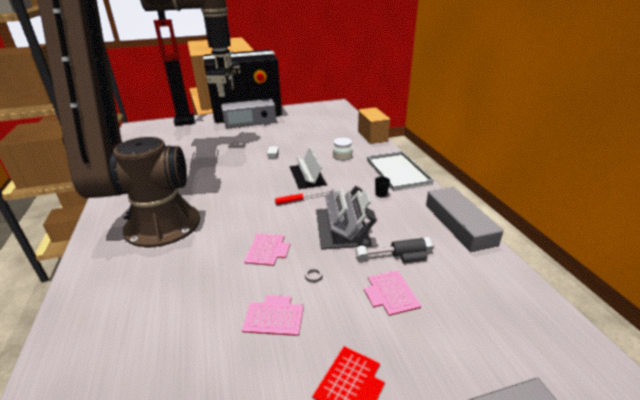

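The scene view shows the rack with the filter at about (292,215), the stand at about (399,214), the cup at (340,258) and the screwdriver at (349,200). The side view shows the rack at (347,218) and the stand at (308,170). Next I'll take rough positions from the depth.

```bash
python3 - <<'E'
from h import *
P=np.load("pics/scene0P.npy"); np.set_printoptions(precision=4,suppress=True)
def box(u0,u1,v0,v1,zmin):
    Q=P[v0:v1,u0:u1].reshape(-1,3); Q=Q[Q[:,2]>zmin]; 
    r=cv2.minAreaRect(Q[:,:2].astype(np.float32)*1000)
    return Q.min(0),Q.max(0),r
print("bench",P[300,130],P[250,380])
print("rack",box(245,335,185,245,.012)); print("stand",box(360,435,190,235,.012))
print("rack top",box(245,335,185,245,.075)); print("stand top",box(360,435,190,235,.06))
for k,b in dict(cup=(325,355,240,275),tub=(430,465,230,268),block=(440,470,180,205),shock=(218,255,208,270),driver=(340,358,176,225)).items(): print(k,box(*b,.01))
a=cv2.imread("pics/scene0.png"); b=cv2.imread("pics/side0.png")
x=cv2.resize(a[180:250,240:440],(800,280),interpolation=cv2.INTER_CUBIC); y=cv2.resize(b[140:260,270:400],(347*800//800,320),interpolation=cv2.INTER_CUBIC)
c=np.zeros((600,800,3),np.uint8); c[:280]=x; c[280:,:347]=y
cv2.imwrite("pics/crop1.png",c)
E
```

```text
bench [ 0.862  -0.6536 -0.0013] [0.6822 0.0961 0.0048]
rack (array([ 0.3816, -0.3624,  0.012 ]), array([ 0.6698, -0.0704,  0.1256]), ((512.1251831054688, -209.2544403076172), (289.2288513183594, 279.7736511230469), 5.650331974029541))
stand (array([0.4983, 0.0795, 0.0121]), array([0.5742, 0.2736, 0.0847]), ((536.5723266601562, 176.446533203125), (192.5673065185547, 73.53206634521484), 88.5970230102539))
rack top (array([ 0.508 , -0.3085,  0.0751]), array([ 0.629 , -0.094 ,  0.1256]), ((568.782958984375, -201.3624267578125), (204.1386260986328, 107.28277587890625), 81.83251190185547))
stand top (array([0.5446, 0.0813, 0.06  ]), array([0.5617, 0.2724, 0.0847]), ((553.167236328125, 176.75540161132812), (191.05784606933594, 13.751137733459473), 88.71565246582031))
cup (array([ 0.7125, -0.0657,  0.0102]), array([ 0.7679, -0.0111,  0.0664]), ((740.8278198242188, -39.27299880981445), (52.92277526855469, 55.78304672241211), 74.98575592041016))
tub (array([0.671 , 0.2573, 0.0101]), array([0.7537, 0.3375, 0.0779]), ((712.7529296875, 295.41357421875), (81.121826171875, 80.83848571777344), 12.474383354187012))
block (array([0.3976, 0.3615, 0.0102]), array([0.4569, 0.4273, 0.0381]), ((428.60968017578125, 397.0511169433594), (64.41468811035156, 50.33034133911133), 72.6264419555664))
shock (array([ 0.5342, -0.4369,  0.01  ]), array([ 0.7543, -0.3044,  0.1077]), ((642.8489379882812, -361.9806213378906), (224.00314331054688, 126.27809143066406), 7.597812652587891))
driver (array([ 0.3655, -0.0036,  0.0108]), array([0.5679, 0.0231, 0.0354]), ((466.75994873046875, 12.386964797973633), (202.7906036376953, 24.344512939453125), 2.606766939163208))
```

View pics/crop1.png

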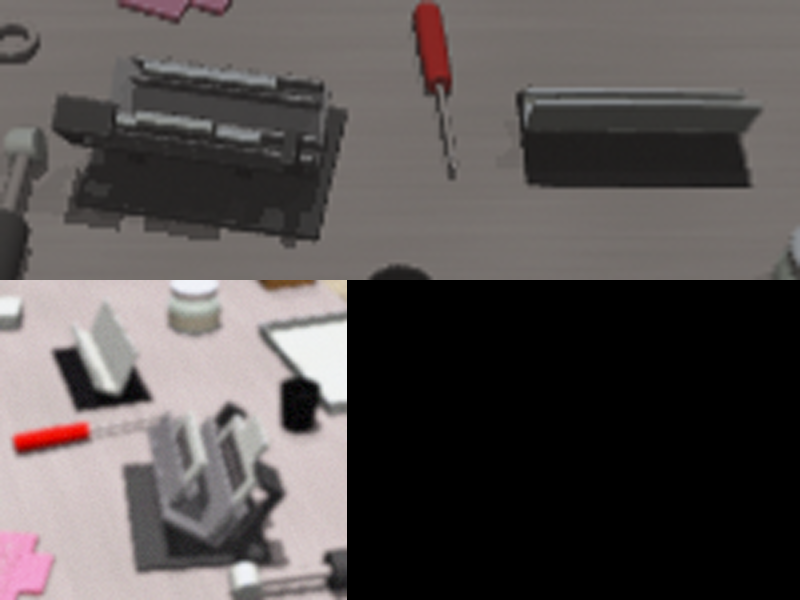

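The crop shows the rack's two slots, the dark stop/keeper frame, and the stand's leaning panel. Rack yaw is about -8°, stand yaw about -1°. I'll fly the wrist camera over the stand first, then over the rack.

Call:
{"name": "jog_arm", "arguments": {
  "commands": [
    [[0.037,0.0275,-0.007,0,0,0,1],[0.037,0.0275,-0.007,0,0,0,1],[0.037,0.0275,-0.007,0,0,0,1],[0.037,0.0275,-0.007,0,0,0,1],[0.037,0.0275,-0.007,0,0,0,1]]
  ]
}}

```text
clock: 0.57
tool_pos: [0.3629, 0.4619, 0.2166]
eef_rot: [0.977, -0.211, -0.0, 0.0]
force: [1.1, 0.1, 0.4]
grip_width: 0.0877
grip_force: 0.0
```

Call:
{"name": "jog_arm", "arguments": {
  "commands": [
    [[0.037,0.0275,-0.007,0,0,0,1],[0.037,0.0275,-0.007,0,0,0,1],[0.037,0.0275,-0.007,0,0,0,1],[0.037,0.0275,-0.007,0,0,0,1],[0.037,0.0275,-0.007,0,0,0,1]]
  ]
}}

```text
clock: 0.98
tool_pos: [0.4467, 0.3106, 0.2431]
eef_rot: [0.977, -0.211, -0.0, 0.0]
force: [0.3, 0.8, 0.7]
grip_width: 0.0876
grip_force: 0.0
```

Call:
{"name": "jog_arm", "arguments": {
  "commands": [
    [[0.037,0.0275,-0.007,0,0,0,1],[0.037,0.0275,-0.007,0,0,0,1],[0.037,0.0275,-0.007,0,0,0,1],[0.037,0.0275,-0.007,0,0,0,1],[0.037,0.0275,-0.007,0,0,0,1]]
  ]
}}

```text
clock: 1.4
tool_pos: [0.5304, 0.1594, 0.2694]
eef_rot: [0.977, -0.211, -0.0, -0.0]
force: [0.4, 0.2, -0.3]
grip_width: 0.0878
grip_force: 0.0
```

Call:
{"name": "jog_arm", "arguments": {
  "commands": [
    [[0,0,0,0,0,0.149,1],[0,0,0,0,0,0.149,1],[0,0,0,0,0,0.149,1],[0,0,0,0,0,0.149,1],[0,0,0,0,0,0.149,1]]
  ]
}}

```text
clock: 1.82
tool_pos: [0.53, 0.1607, 0.2688]
eef_rot: [0.873, -0.487, -0.0, 0.0]
force: [0.3, -0.5, -0.1]
grip_width: 0.0879
grip_force: 0.0
```

Call:
{"name": "jog_arm", "arguments": {
  "commands": [
    [[0,0,0,0,0,0.149,1],[0,0,0,0,0,0.149,1],[0,0,0,0,0,0.149,1],[0,0,0,0,0,0.149,1],[0,0,0,0,0,0.149,1]]
  ]
}}

```text
clock: 2.23
tool_pos: [0.5299, 0.1609, 0.2689]
eef_rot: [-0.696, 0.718, 0.0, -0.0]
force: [-0.6, 0.3, -0.3]
grip_width: 0.0874
grip_force: 0.0
```

```bash
python3 - <<'E'
from h import *
i,d,P=cloud("wrist","pics/w1.png"); np.save("pics/w1P.npy",P)
E
```

Call:
{"name": "jog_arm", "arguments": {
  "commands": [
    [[0.05,-0.005,0,0,0,0.0145,1],[0.05,-0.005,0,0,0,0.0145,1],[0.05,-0.005,0,0,0,0.0145,1],[0.05,-0.005,0,0,0,0.0145,1],[0.05,-0.005,0,0,0,0.0145,1]]
  ]
}}

```text
clock: 2.7
tool_pos: [0.5395, -0.0287, 0.2691]
eef_rot: [-0.679, 0.734, 0.0, 0.0]
force: [0.6, 0.2, 0.4]
grip_width: 0.088
grip_force: 0.0
```

Call:
{"name": "jog_arm", "arguments": {
  "commands": [
    [[0.05,-0.005,0,0,0,0.0145,1],[0.05,-0.005,0,0,0,0.0145,1],[0.05,-0.005,0,0,0,0.0145,1],[0.05,-0.005,0,0,0,0.0145,1],[0.05,-0.005,0,0,0,0.0145,1]]
  ]
}}

```text
clock: 3.12
tool_pos: [0.5384, -0.2174, 0.2691]
eef_rot: [-0.657, 0.754, 0.0, 0.0]
force: [0.9, 0.8, 0.5]
grip_width: 0.0875
grip_force: 0.0
```

```bash
python3 - <<'E'
from h import *
i,d,P=cloud("wrist","pics/w2.png"); np.save("pics/w2P.npy",P)
s=bot.observe(); print(s["clock"],s["tool_pos"],s["qpos"])
b=cv2.imread("pics/w1.png"); a=cv2.imread("pics/w2.png")
c=np.vstack([cv2.resize(b,(480,300)),cv2.resize(a,(480,300))]); cv2.imwrite("pics/both.png",c)
E
```

```text
3.1667 [ 0.53777667 -0.22248315  0.26864646] [-0.05513235  0.16577331 -0.0728871   0.00176719 -1.33356861 -0.08516441]
```

View pics/w2.png

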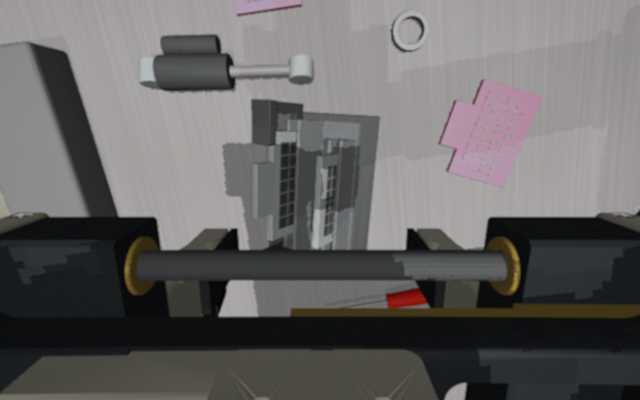

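View pics/w1.png

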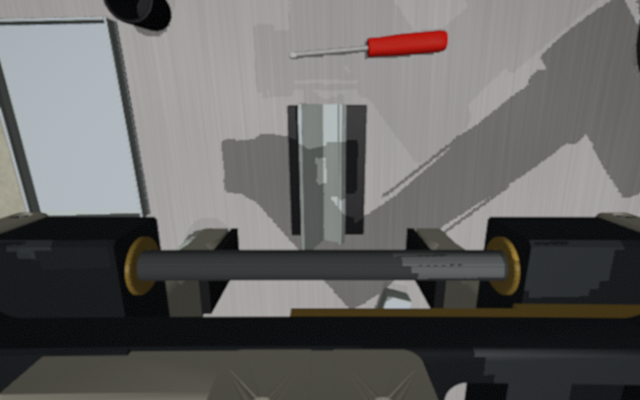

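w2 shows the rack's right end at (250-380, 100-250), with the gripper hiding its left end. w1 shows the stand at (290-366, 103-240). I'll shift left and look at the whole rack.

Call:
{"name": "jog_arm", "arguments": {
  "commands": [
    [[-0.03,0,-0.01,0,0,0,1],[-0.03,0,-0.01,0,0,0,1],[-0.03,0,-0.01,0,0,0,1],[-0.03,0,-0.01,0,0,0,1],[0,0,0,0,0,0,1]]
  ]
}}

```text
clock: 3.58
tool_pos: [0.5523, -0.1239, 0.3005]
eef_rot: [-0.658, 0.753, -0.001, 0.001]
force: [0.1, 0.3, 0.1]
grip_width: 0.0872
grip_force: 0.0
```

```bash
python3 - <<'E'
from h import *
i,d,P=cloud("wrist","pics/w3.png"); np.save("pics/w3P.npy",P)
s=bot.observe(); print(s["clock"],s["tool_pos"])
a=cv2.imread("pics/w3.png")[0:240,200:440]; cv2.imwrite("pics/w3c.png",cv2.resize(a,(600,600),interpolation=cv2.INTER_CUBIC))
E
```

```text
3.6333 [ 0.55186953 -0.12489905  0.29979144]
```

View pics/w3c.png

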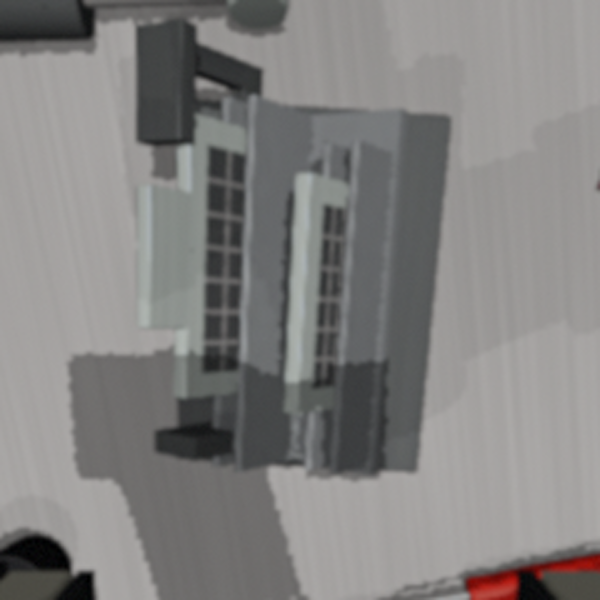

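The crop shows the tab at image pixels (256-278, 74-131), the keeper at the top (255-304, 8-58) and the stop at (262-294, 158-184). Next I'll fit the plate plane and its extents, and the stand.

```bash
cat > fit.py <<'E'
from h import *
np.set_printoptions(precision=4,suppress=True)
def plane(Q):
    for _ in range(4):
        c=np.median(Q,0) if _==0 else Q.mean(0); n=np.linalg.svd(Q-c,full_matrices=False)[2][2]
        e=(Q-c)@n; Q=Q[abs(e)<max(2*e.std(),.0008)]
    return c,n*np.sign(n[2]),e.std()
E
python3 - <<'E'
from fit import *
P=np.load("pics/w3P.npy")
Q=P[82:124,260:273].reshape(-1,3); c,n,sd=plane(Q)
print("tab",c,n,sd,"lean",np.degrees(np.arcsin(n[2])),"yaw",np.degrees(np.arctan2(-n[1],-n[0])))
# frame axes using fitted yaw
def ext(yaw):
    xr=np.array([np.cos(yaw),np.sin(yaw),0]); yr=np.array([-xr[1],xr[0],0]); t=np.radians(35)
    up=np.sin(t)*xr+np.array([0,0,np.cos(t)]); N=-np.cos(t)*xr+np.array([0,0,np.sin(t)])
    return xr,yr,up,N
yaw=np.arctan2(-n[1],-n[0])
R3=P[:200,230:400].reshape(-1,3)
# rack yaw from the bench-plate/rack walls : minAreaRect of cloud over 0.02..0.08
M=(R3[:,2]>.03)&(R3[:,2]<.09); print("rack rect",cv2.minAreaRect((R3[M][:,:2]*1000).astype(np.float32)))
xr,yr,up,N=ext(np.radians(-8.2)) 
q=P[:200,230:330]-c; e=q@N; a=q@yr; b=q@up
m=(abs(e)<.004)&(abs(a)<.12)
# rows of up, y extent
for lo in np.arange(-.09,.03,.005):
    k=m&(b>lo)&(b<=lo+.005)
    if k.sum()>5: print(round(lo,3),k.sum(),a[k].min(),a[k].max(),np.percentile(e[k],50))
print("e vs a slope:",np.polyfit(a[m&(b>-.02)],e[m&(b>-.02)],1))
W=np.load("pics/w1P.npy")
S=W[110:225,295:325].reshape(-1,3);S=S[S[:,2]>.045]; cs,ns,sd=plane(S); print("panel",cs,ns,sd,np.degrees(np.arcsin(ns[2])),np.degrees(np.arctan2(-ns[1],-ns[0])))
v,u=150,0
for u in range(284,372,3): print(u,W[150,u])
E
```

```text
Traceback (most recent call last):
  File "fit.py", line 5, in plane
    c=np.median(Q,0) if _==0 else Q.mean(0); n=np.linalg.svd(Q-c,full_matrices=False)[2][2]
                                               ~~~~~~~~~~~~~^^^^^^^^^^^^^^^^^^^^^^^^^
numpy.linalg.LinAlgError: SVD did not converge
```

```bash
sed -i 's/^def plane(Q):/def plane(Q):\n    Q=Q[np.isfinite(Q).all(1)]/' fit.py
cat > m1.py <<'E'
from fit import *
P=np.load("pics/w3P.npy")
Q=P[82:124,260:273].reshape(-1,3); c,n,sd=plane(Q)
print("tab",c,n,sd,"lean",np.degrees(np.arcsin(n[2])),"yaw",np.degrees(np.arctan2(-n[1],-n[0])))
def ext(yaw):
    xr=np.array([np.cos(yaw),np.sin(yaw),0]); yr=np.array([-xr[1],xr[0],0]); t=np.radians(35)
    return xr,yr,np.sin(t)*xr+np.array([0,0,np.cos(t)]),-np.cos(t)*xr+np.array([0,0,np.sin(t)])
R3=P[:200,230:400].reshape(-1,3); R3=R3[np.isfinite(R3).all(1)]
M=(R3[:,2]>.03)&(R3[:,2]<.07); print("rack rect",cv2.minAreaRect((R3[M][:,:2]*1000).astype(np.float32)))
xr,yr,up,N=ext(np.radians(-8.2)) 
q=P[:200,230:330]-c; e=q@N; a=q@yr; b=q@up
m=(abs(e)<.004)&(abs(a)<.12)
for lo in np.arange(-.09,.03,.005):
    k=m&(b>lo)&(b<=lo+.005)
    if k.sum()>5: print(round(lo,3),k.sum(),a[k].min(),a[k].max(),np.percentile(e[k],50))
k=m&(b>-.015); print("e vs a slope:",np.polyfit(a[k],e[k],1))
W=np.load("pics/w1P.npy")
S=W[110:225,295:325].reshape(-1,3);S=S[S[:,2]>.045]; cs,ns,sd=plane(S); print("panel",cs,ns,sd,np.degrees(np.arcsin(ns[2])),np.degrees(np.arctan2(-ns[1],-ns[0])))
for u in range(284,372,4): print(u,W[150,u],W[200,u])
E
python3 m1.py
```

```text
tab [ 0.6046 -0.2127  0.1105] [-0.8087  0.1584  0.5664] 0.0004476609155045787 lean 34.50153294385926 yaw -11.082695803401755
rack rect ((573.8344116210938, -216.2537841796875), (241.19239807128906, 168.10560607910156), 82.53011322021484)
-0.09 18 0.08760751276638501 0.10960527439171416 0.0034878541280513988
-0.085 20 0.08373319832630759 0.10846384726024492 0.003836772540188265
-0.08 19 0.07786494008918764 0.10932784061556582 0.003515638918821198
-0.075 16 0.07593332162192962 0.10948926089664719 0.003341769765371195
-0.07 19 0.07412619292610656 0.10843581428757058 0.0035168004987451373
-0.065 26 -0.07410208413864121 0.10797786190764387 0.0035839318209799397
-0.06 34 -0.06231660586658178 0.10811413527270469 0.0034942123805250026
-0.055 212 -0.06916001319922128 0.10782283660439117 0.0011530609830589632
-0.05 366 -0.06274650922530853 0.10824879139656399 0.0011850271279018956
-0.045 291 -0.06297365218482458 0.10776048645607637 0.000768589185067098
-0.04 322 -0.0630247958290307 0.0975124409198451 0.0006714454183176159
-0.035 327 -0.06316057737561805 0.09770988030238549 0.000716334933567712
[... 1226 characters left out ...]
0.5365 0.1382 0.0426] [0.5395 0.2052 0.0437]
320 [0.5315 0.1396 0.0317] [0.5343 0.2082 0.033 ]
324 [0.5261 0.1408 0.0226] [0.5288 0.2104 0.0256]
328 [0.5207 0.1406 0.0262] [0.5232 0.2101 0.0278]
332 [0.5154 0.1406 0.0287] [0.5176 0.2099 0.0291]
336 [0.5101 0.1405 0.0314] [0.5121 0.2094 0.0319]
340 [0.5054 0.1394 0.0437] [0.5072 0.2065 0.0437]
344 [0.4997 0.1405 0.0354] [0.5011 0.2095 0.0332]
348 [0.4922 0.1439 0.0063] [0.4936 0.217  0.0061]
352 [0.4864 0.1443 0.0049] [0.4878 0.2172 0.0065]
356 [0.4807 0.1445 0.0048] [0.4819 0.2175 0.0062]
360 [0.475  0.1448 0.004 ] [0.4759 0.2178 0.0059]
364 [0.4695 0.1449 0.0057] [0.4693 0.2196 0.0002]
368 [ 0.4631  0.1457 -0.0002] [ 0.4633  0.2201 -0.0008]
```

```bash
cat >> m1.py <<'E'
print("-----")
k=(abs(e)<.0025)&(abs(a)<.062)&(b>-.05)&(b<.012)
A=np.c_[a[k],b[k],np.ones(k.sum())]
for _ in range(4):
    s=np.linalg.lstsq(A,e[k],rcond=None)[0]; r=e[k]-A@s; w=abs(r)<1.5*r.std(); 
    idx=np.argwhere(k); k=np.zeros_like(k); k[tuple(idx[w].T)]=True; A=np.c_[a[k],b[k],np.ones(k.sum())]
print("plate plane slopes deg",np.degrees(s[:2]),s[2],r.std())
# wall top edges: for each row between 45 and 180, highest point among columns 290..302 
for u0,u1 in((288,306),(334,352)):
    pts=[]
    for v in range(50,180,2):
        s_=P[v,u0:u1]; j=np.nanargmax(s_[:,2]); pts.append(s_[j])
    pts=np.array(pts); l=cv2.fitLine(pts[:,:2].astype(np.float32),cv2.DIST_HUBER,0,.001,.001).ravel(); print("wall",np.degrees(np.arctan2(l[1],l[0])),np.median(pts,0))
# rack/plate ends on yaw frame; tab top
k=(abs(e)<.002)&(abs(a)<.028); print("tab top b",np.percentile(b[k],[99,99.9]),b[k].max())
# stand: panel ends along stand y, top edge
yaw=np.radians(-1.5); xs=np.array([np.cos(yaw),np.sin(yaw),0]); ys=np.array([-xs[1],xs[0],0])
q=W[90:260,285:340]-cs; ep=q@ns
k=(abs(ep)<.002)&np.isfinite(ep); yy=(q@ys)[k]; zz=W[90:260,285:340][k]; print("panel y ext",np.percentile(yy,[0,.5,99.5,100]),"z",zz[:,2].min(),zz[:,2].max(),"world of right end",zz[yy.argmin()],zz[yy.argmax()])
S=np.load("pics/scene0P.npy")[190:235,360:435].reshape(-1,3); S=S[S[:,2]>.07]; print("scene panel top",cv2.minAreaRect((S[:,:2]*1000).astype(np.float32)), S[:,1].min(),S[:,1].max())
E
python3 m1.py | sed -n '/-----/,$p'
```

```text
-----
plate plane slopes deg [-2.1897 -0.6209] -0.00013570374647988532 0.00030319227565910403
wall 80.493996 [ 0.5845 -0.1975  0.0799]
wall 78.884895 [ 0.5243 -0.1892  0.0908]
tab top b [0.0119 0.0127] 0.012936627152100023
panel y ext [-0.0958 -0.0892  0.1297  0.1393] z -0.0028517095572656026 0.081411802382023 world of right end [ 0.5147  0.062  -0.0011] [ 0.521   0.297  -0.0016]
scene panel top ((554.2871704101562, 175.01132202148438), (187.6371307373047, 10.6814603805542), 88.43065643310547) 0.08126650975423114 0.26877886272225204
```

Plate yaw is about -10.9° and lean about 34.5°. The tab middle is about (0.608, -0.213, 0.108), which puts the floor near z = 0.028, so it fits. Now I'll orient the tool along the slot.

Call:
{"name": "jog_arm", "arguments": {
  "commands": [
    [[0.03,0,0,0,0,0.069,0],[0.03,0,0,0,0,0,0],[0.03,0,0,0,0,0,0],[0.03,0,0,0,0,0,0],[0,0,0,0,0,0,0]]
  ]
}}

```text
clock: 4.05
tool_pos: [0.534, -0.218, 0.2985]
eef_rot: [-0.635, 0.772, 0.0, -0.001]
force: [0.6, 0.9, 0.1]
grip_width: 0.06
grip_force: 0.0
```

Call:
{"name": "jog_arm", "arguments": {
  "commands": [
    [[0,-0.01,0,-0.155,0,0,0],[0,-0.01,0,-0.155,0,0,0],[0,-0.01,0,-0.155,0,0,0],[0,-0.01,0,-0.155,0,0,0],[0,-0.01,0,-0.155,0,0,0]]
  ]
}}

```text
clock: 4.47
tool_pos: [0.5709, -0.2225, 0.2909]
eef_rot: [-0.607, 0.736, 0.233, -0.191]
force: [0.5, 0.1, 1.3]
grip_width: 0.0438
grip_force: 0.0
```

```bash
cat > go.py <<'E'
from fit import *
import sys
def frame(yaw_deg,lean_deg):
    """tool axes for a plate leaning away: z down the plate, y towards robot, x to the right"""
    y,t=np.radians(yaw_deg),np.radians(lean_deg); xr=np.array([np.cos(y),np.sin(y),0]); k=np.array([0,0,1.])
    z=-(np.sin(t)*xr+np.cos(t)*k); yy=-np.cos(t)*xr+np.sin(t)*k
    return np.c_[np.cross(yy,z),yy,z]
def need(target,Rt=None):
    s=bot.observe(); R0=R.from_quat(s["eef_rot"]).as_matrix()
    print("t",s["clock"],"tcp",s["tool_pos"],"F",s["force"],"w",s["grip_width"],"gf",s["grip_force"])
    print("shift units",R0.T@(np.array(target)-s["tool_pos"])/.75,"q",s["qpos"])
    if Rt is not None: print("turn units",(R.from_matrix(R0.T@Rt)).as_rotvec()/np.radians(45))
E
python3 - <<'E'
from go import *
Rt=frame(-10.9,34.7); g=np.array([.6078,-.2128,.1082])+.016*Rt[:,2]; print("grasp",g)
need(g-.09*Rt[:,2],Rt)
E
```

```text
grasp [ 0.5989 -0.2111  0.095 ]
t 4.4667 tcp [ 0.5709 -0.2225  0.2909] F [0.4917 0.0659 1.2656] w 0.043841074007045906 gf 0.0
shift units [-0.022  -0.1769  0.0744] q [-0.0943  0.6517  0.5772 -0.0663 -2.1054 -0.1132]
turn units [ 0.0086  0.0025 -0.001 ]
```

Call:
{"name": "jog_arm", "arguments": {
  "commands": [
    [[-0.0045,-0.0355,0.015,0,0,0,0],[-0.0045,-0.0355,0.015,0,0,0,0],[-0.0045,-0.0355,0.015,0,0,0,0],[-0.0045,-0.0355,0.015,0,0,0,0],[-0.0045,-0.0355,0.015,0,0,0,0]]
  ]
}}

```text
clock: 4.88
tool_pos: [0.6497, -0.2204, 0.1656]
eef_rot: [-0.607, 0.736, 0.232, -0.191]
force: [0.0, 0.1, 0.7]
grip_width: 0.0439
grip_force: 0.0
```

Call:
{"name": "jog_arm", "arguments": {
  "commands": [
    [[0,0,0,0.009,0,0,0],[0,0,0,0,0,0,0]]
  ]
}}

```text
clock: 5.05
tool_pos: [0.6485, -0.22, 0.1646]
eef_rot: [-0.607, 0.736, 0.231, -0.19]
force: [-0.5, 0.3, 0.6]
grip_width: 0.0436
grip_force: 0.0
```

```bash
python3 - <<'E'
from go import *
i,d,P=cloud("wrist","pics/w4.png"); np.save("pics/w4P.npy",P)
Rt=frame(-10.9,34.7); g=np.array([.6078,-.2128,.1082])+.016*Rt[:,2]
need(g,Rt)
a,_=bot.read_camera("side"); 
c=np.vstack([cv2.resize(i[:,:,::-1],(480,300)),cv2.resize(a[130:280,260:500,::-1],(480,300))]); cv2.imwrite("pics/c4.png",c)
E
```

```text
t 5.1 tcp [ 0.6489 -0.2205  0.1673] F [-0.2132 -0.149   1.4818] w 0.0437317556582575 gf 0.0
shift units [0.0005 0.0012 0.1178] q [-0.0832  0.8321  0.6527 -0.0678 -1.9912 -0.1178]
turn units [-0.0028  0.0015 -0.0024]
```

View pics/c4.png

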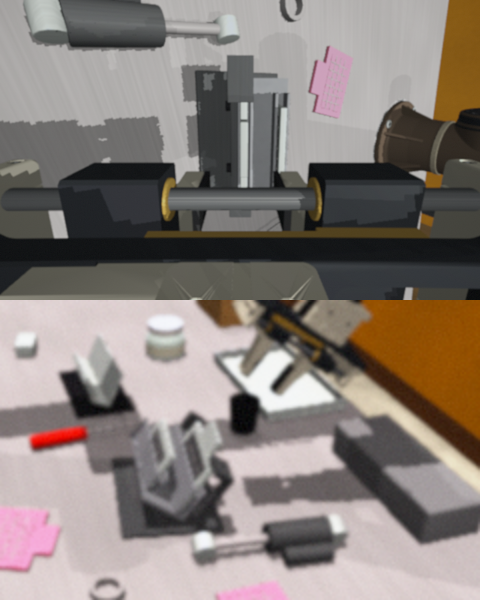

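The gripper is lined up with the plate: its top edge is at about u=243 of 480, against a finger centre of 240. I'll descend along the slot and grip gently.

Call:
{"name": "jog_arm", "arguments": {
  "commands": [
    [[0,0,0.024,0,0,0,0],[0,0,0.024,0,0,0,0],[0,0,0.024,0,0,0,0],[0,0.001,0.024,0,0,0,0],[0,0,0.021,0,0,0,0]]
  ]
}}

```text
clock: 5.57
tool_pos: [0.5996, -0.2107, 0.0982]
eef_rot: [-0.608, 0.738, 0.227, -0.187]
force: [0.0, -0.5, 1.0]
grip_width: 0.0435
grip_force: 0.0
```

Call:
{"name": "jog_arm", "arguments": {
  "commands": [
    [[0,0,0,0,0,0,-1],[0,0,0,0,0,0,-1],[0,0,0,0,0,0,-1],[0,0,0,0,0,0,-1],[0,0,0,0,0,0,-1]]
  ],
  "grip_force": 15
}}

```text
clock: 5.98
tool_pos: [0.6008, -0.2106, 0.0971]
eef_rot: [-0.607, 0.738, 0.228, -0.188]
force: [-0.5, -0.0, 0.9]
grip_width: 0.0157
grip_force: 0.0
```

```bash
python3 - <<'E'
from go import *
Rt=frame(-10.9,34.7); g=np.array([.6078,-.2128,.1082])+.016*Rt[:,2]
need(g,Rt)
E
```

```text
t 5.9833 tcp [ 0.6008 -0.2106  0.0971] F [-0.4893 -0.037   0.8805] w 0.01565833925902674 gf 0.0
shift units [0.0011 0.0005 0.0037] q [-0.0765  0.7798  0.3917 -0.0673 -1.7784 -0.1104]
turn units [-0.008   0.0022 -0.003 ]
```

Call:
{"name": "jog_arm", "arguments": {
  "commands": [
    [[0,0,0,0,0,0,-1],[0,0,0,0,0,0,-1],[0,0,0,0,0,0,-1],[0,0,0,0,0,0,-1],[0,0,0,0,0,0,-1]]
  ],
  "grip_force": 15
}}

```text
clock: 6.4
tool_pos: [0.5999, -0.2104, 0.0959]
eef_rot: [-0.607, 0.737, 0.229, -0.188]
force: [0.1, 0.1, 0.0]
grip_width: 0.0005
grip_force: 0.0
```

The fingers shut on nothing, so I'll look before moving anything.

```bash
python3 - <<'E'
from go import *
i,d,P=cloud("wrist","pics/w5.png"); np.save("pics/w5P.npy",P)
j,d2,P2=cloud("scene","pics/s5.png"); np.save("pics/s5P.npy",P2)
k,d3,P3=cloud("side","pics/d5.png"); np.save("pics/d5P.npy",P3)
c=np.zeros((600,800,3),np.uint8)
c[:300,:400]=cv2.resize(i[60:300,160:480,::-1],(400,300),interpolation=2)
c[:300,400:]=cv2.resize(j[165:255,235:355,::-1],(400,300),interpolation=2)
c[300:,:400]=cv2.resize(k[155:275,280:440,::-1],(400,300),interpolation=2)
cv2.imwrite("pics/c5.png",c)
E
```

```text
(no output)
```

View pics/c5.png

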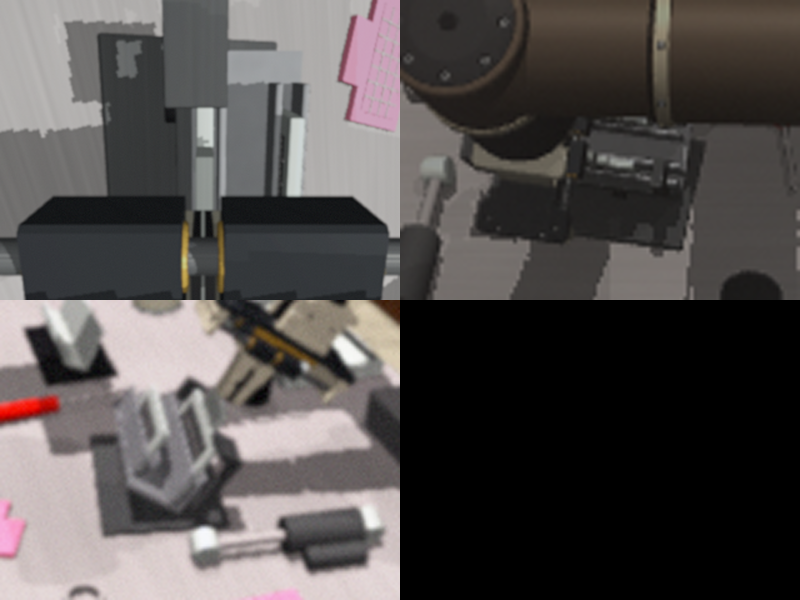

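```bash
python3 - <<'E'
from go import *
s=bot.observe(); R0=R.from_quat(s["eef_rot"]).as_matrix(); p=s["tool_pos"]
P=np.load("pics/w5P.npy"); T=(P-p)@R0*1000
for v in range(146,232,8):
    print(v,[tuple(int(x) if x==x else None for x in T[v,u]) for u in range(306,346,5)])
def proj(n,X):
    K,D,o,r=cam(n); return cv2.projectPoints(np.atleast_2d((np.array(X)-o)@r),np.zeros(3),np.zeros(3),K,D)[0].reshape(-1,2)
print("tcp side",proj("side",p),"scene",proj("scene",p))
tab=np.array([.6078,-.2128,.1082]); print("tab in side",proj("side",tab),"wrist-tool", (tab-p)@R0*1000)
for n,f in(("scene","scene0"),("side","side0")):
    Q=np.load(f"pics/{f}P.npy"); 
    T=(Q-p)@R0*1000; m=(abs(T[...,0])<45)&(T[...,2]>-35)&(T[...,2]<25)&(abs(T[...,1])<15)
    print(n,m.sum(),np.percentile(T[m],[1,10,50,90,99],axis=0))
E
```

```text
146 [(50, -9, -14), (50, -6, -14), (50, -3, -13), (50, 0, -13), (50, 1, -13), (50, 4, -13), (50, 7, -15), (40, 15, 83)]
154 [(37, -12, 51), (37, -8, 52), (40, -4, 32), (44, 0, -2), (44, 2, -2), (34, 7, 83), (40, 9, 32), (34, 16, 82)]
162 [(31, -12, 50), (31, -8, 51), (37, -4, 10), (39, 0, -1), (39, 2, -1), (27, 7, 82), (34, 9, 32), (27, 16, 83)]
170 [(25, -12, 50), (25, -8, 51), (28, -4, 31), (34, 0, -1), (34, 2, -1), (20, 7, 83), (28, 9, 33), (20, 16, 83)]
178 [(19, -12, 51), (19, -8, 51), (22, -4, 32), (30, 0, -5), (30, 2, -6), (13, 7, 83), (22, 9, 33), (13, 16, 82)]
186 [(13, -12, 50), (12, -8, 51), (30, -3, -26), (30, 0, -27), (30, 1, -26), (6, 7, 82), (16, 9, 33), (5, 16, 83)]
194 [(6, -12, 51), (6, -8, 50), (26, -3, -28), (25, 0, -27), (25, 1, -27), (-1, 7, 81), (10, 9, 33), (-1, 16, 83)]
202 [(0, -12, 50), (0, -8, 50), (21, -3, -26), (21, 0, -28), (21, 1, -26), (-8, 7, 82), (4, 9, 33), (-8, 16, 82)]
210 [(-6, -12, 49), (-6, -9, 51), (16, -3, -26), (16, 0, -26), (17, 1, -27), (-16, 7, 83), (-1, 10, 33), (-16, 16, 82)]
218 [(38, -4, -108), (-13, -9, 50), (12, -3, -27), (12, 0, -28), (12, 1, -26), (-23, 7, 83), (39, 3, -108), (38, 5, -107)]
226 [(38, -4, -114), (-20, -9, 51), (8, -3, -27), (8, 0, -28), (7, 1, -27), (-31, 7, 83), (37, 3, -110), (39, 4, -115)]
tcp side [[362.4066 202.5305]] scene [[283.9265 211.9777]]
tab in side [[365.3754 199.0041]] wrist-tool [  0.8497   0.1899 -14.7416]
scene 132 [[-42.6491  -2.1065 -32.0676]
 [-32.4843  -1.7482 -29.69  ]
 [ -1.7165  -0.5898 -10.1885]
 [ 35.7812   4.6106  16.0908]
 [ 44.2664   6.2301  22.4704]]
side 247 [[-42.6588  -3.4166 -29.6867]
 [-29.4099   1.1368 -26.7421]
 [  4.1093   3.7238  -1.9672]
 [ 30.49     5.0271  19.4103]
 [ 40.7323   5.7556  24.283 ]]
```

```bash
python3 - <<'E'
from go import *
s=bot.observe(); R0=R.from_quat(s["eef_rot"]).as_matrix(); p=s["tool_pos"]
P=np.load("pics/d5P.npy"); T=(P-p)@R0*1000; B=(np.load("pics/side0P.npy")-p)@R0*1000
new=np.abs(P-np.load("pics/side0P.npy")).max(-1)>.012
m=new&(abs(T[...,0])<20)&(abs(T[...,1])<60)&(T[...,2]>-110)&(T[...,2]<30)
for z in range(-100,20,6):
    k=m&(T[...,2]>=z)&(T[...,2]<z+6)
    if k.sum(): print(z,k.sum(),"x",np.percentile(T[...,0][k],[5,50,95]).astype(int),"y",np.percentile(T[...,1][k],[0,25,50,75,100]).astype(int))
a=cv2.imread("pics/d5.png")[165:225,330:410]; b=cv2.imread("pics/w5.png")[150:290,250:390]
cv2.imwrite("pics/c6.png",np.hstack([cv2.resize(a,(480,360),interpolation=2),cv2.resize(b,(320,360),interpolation=2)]))
E
```

```text
-100 27 x [ 6 10 13] y [-29 -12   4  14  32]
-94 34 x [-3  9 12] y [-20  -9  -3  16  22]
-88 32 x [-7  9 11] y [-19  -6   2  16  21]
-82 31 x [-2  9 12] y [-20  -9   3  16  20]
-76 28 x [-2  9 11] y [-20  -8   3  15  19]
-70 29 x [-3  8 12] y [-16  -5   6  16  18]
-64 25 x [-5  8 11] y [-17  -8   0  13  15]
-58 27 x [-2  8 12] y [-17  -7   6  14  15]
-52 26 x [-5  8 11] y [-15  -8   0  13  16]
-46 27 x [-2  9 12] y [-16  -5   5  13  16]
-40 3 x [7 7 8] y [-12  -8  -4   0   2]
```

View pics/c6.png

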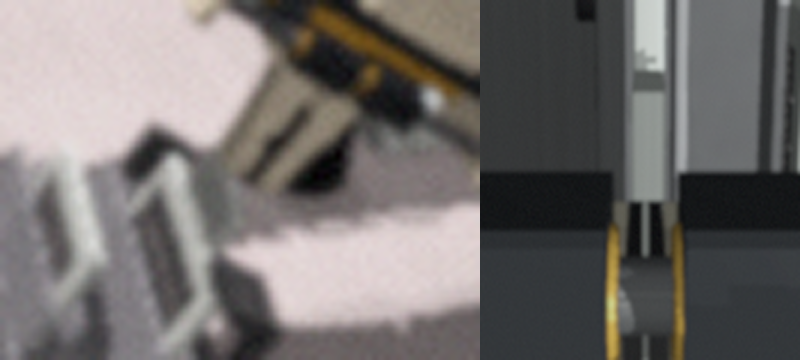

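The side view shows the finger tips stopping about 13 mm short of the tab's top, roughly 40 mm behind the reported TCP. I'll check that offset against the start pictures and the wrist depth before relying on it.

```bash
python3 - <<'E'
from go import *
R0=R.from_quat([.9774,-.2113,0,0]).as_matrix(); p=np.array([.2787,.6144,.1896])
for n in("scene0","side0"):
    P=np.load(f"pics/{n}P.npy"); T=(P-p)@R0*1000
    m=(abs(T[...,0])<30)&(abs(T[...,1])<80)&(T[...,2]<60)&(T[...,2]>-130)
    print(n,m.sum())
    for z in range(-100,60,8):
        k=m&(T[...,2]>=z)&(T[...,2]<z+8)
        if k.sum()>2: print("  ",z,k.sum(),np.percentile(T[...,0][k],[5,50,95]).astype(int),np.percentile(T[...,1][k],[0,25,50,75,100]).astype(int))
s=bot.observe(); R0=R.from_quat(s["eef_rot"]).as_matrix(); p=s["tool_pos"]
T=(np.load("pics/w5P.npy")-p)@R0*1000
for v in (230,236,242,248): print(v,[tuple(int(x) if x==x else None for x in T[v,u]) for u in range(308,342,3)])
E
```

```text
scene0 276
   -100 8 [ 1 11 17] [-58 -49 -47  52  58]
   -92 29 [ 0  9 16] [-65 -56 -47  48  65]
   -84 31 [-8  9 14] [-63 -52 -43  52  63]
   -76 21 [ 2  8 14] [-62 -55 -46  50  61]
   -68 23 [ 2  9 14] [-58 -50  43  53  59]
   -60 25 [ 0  9 14] [-58 -50 -44  48  59]
   -52 22 [ 0  8 14] [-57 -47   0  53  59]
   -44 11 [ 4  7 12] [-58 -47  44  49  57]
side0 200
   -100 8 [ 1 10 14] [-75 -53  10  69  71]
   -92 18 [-6  8 14] [-70 -48   0  63  75]
   -84 22 [-8  6 13] [-57 -43  60  64  67]
   -76 25 [-7  6 13] [-63 -45  53  61  67]
   -68 22 [-7  3 14] [-54 -46 -38  59  66]
   -60 24 [-5  5 12] [-48 -43  52  60  63]
   -52 17 [-6  4 12] [-64 -42  53  60  63]
   -44 21 [-8  4 13] [-62 -45 -37  57  64]
   -36 5 [-7  1  9] [-47 -45 -44 -43 -41]
230 [(11, -7, -43), (11, -5, -42), (9, -4, -39), (9, -2, -38), (9, -1, -39), (9, 0, -38), (9, 1, -38), (9, 3, -39), (11, 4, -42), (11, 6, -42), (39, 3, -118), (39, 4, -118)]
236 [(11, -6, -51), (11, -5, -50), (10, -4, -48), (9, -2, -47), (10, -1, -47), (9, 0, -46), (9, 1, -46), (9, 3, -47), (10, 4, -50), (11, 5, -51), (38, 3, -121), (38, 4, -121)]
242 [(35, -3, -117), (9, -5, -54), (9, -4, -54), (10, -2, -55), (9, -1, -54), (9, 0, -55), (9, 1, -54), (9, 2, -54), (9, 4, -54), (35, 2, -116), (37, 3, -121), (38, 4, -124)]
248 [(34, -3, -118), (6, -5, -53), (9, -3, -62), (9, -2, -62), (9, -1, -61), (9, 0, -62), (10, 1, -62), (10, 2, -62), (6, 4, -54), (34, 2, -119), (35, 3, -121), (37, 4, -125)]
```

All three cameras agree that the real tips sit about 38 mm behind the reported TCP, so I'll plan with that offset. I'll open a little, go 39 mm deeper, and close.

Call:
{"name": "jog_arm", "arguments": {
  "commands": [
    [[0,0,0,0,0,0,-0.45],[0,0,0,0,0,0,-0.45],[0,0,0,0,0,0,-0.45],[0,0,0,0,0,0,-0.45],[0,0,0,0,0,0,-0.45]]
  ]
}}

```text
clock: 6.97
tool_pos: [0.5999, -0.2104, 0.096]
eef_rot: [-0.607, 0.737, 0.229, -0.188]
force: [-0.1, -0.2, 0.4]
grip_width: 0.0233
grip_force: 0.0
```

Call:
{"name": "jog_arm", "arguments": {
  "commands": [
    [[0.001,0.001,0.01,0,0,0,-0.45],[0,0,0.01,0,0,0,-0.45],[0,0,0.01,0,0,0,-0.45],[0,0,0.01,0,0,0,-0.45],[0,0,0.01,0,0,0,-0.45]]
  ]
}}

```text
clock: 7.38
tool_pos: [0.5775, -0.2068, 0.0647]
eef_rot: [-0.607, 0.737, 0.229, -0.189]
force: [-0.1, -0.8, 0.5]
grip_width: 0.0239
grip_force: 0.0
```

Call:
{"name": "jog_arm", "arguments": {
  "commands": [
    [[0,0,0,0,0,0,-1],[0,0,0,0,0,0,-1],[0,0,0,0,0,0,-1],[0,0,0,0,0,0,-1],[0,0,0,0,0,0,-1]]
  ],
  "grip_force": 15
}}

```text
clock: 7.8
tool_pos: [0.5783, -0.207, 0.066]
eef_rot: [-0.607, 0.737, 0.229, -0.188]
force: [-0.5, -0.1, 1.9]
grip_width: 0.0083
grip_force: 15.0
```

```bash
python3 - <<'E'
from go import *
Rt=frame(-10.9,34.7); need([.6,-.2104,.096],Rt)
E
```

```text
t 7.8 tcp [ 0.5783 -0.207   0.066 ] F [-0.4603 -0.1385  1.8878] w 0.008251548524161515 gf 14.97174359858036
shift units [-0.0011 -0.0015 -0.0495] q [-0.0742  0.7694  0.2947 -0.0677 -1.6943 -0.1067]
turn units [-0.0048  0.002  -0.0032]
```

Gripped: 8.3 mm opening at 15 N. Next I'll slide left in small steps and watch the force.

Call:
{"name": "jog_arm", "arguments": {
  "commands": [
    [[-0.002,0,0,0,0,0,-1],[-0.002,0,0,0,0,0,-1],[-0.002,0,0,0,0,0,-1],[-0.002,0,0,0,0,0,-1],[-0.002,0,0,0,0,0,-1]]
  ],
  "grip_force": 25
}}

```text
clock: 8.22
tool_pos: [0.5796, -0.2008, 0.0663]
eef_rot: [-0.607, 0.737, 0.228, -0.189]
force: [-1.6, -6.0, 3.5]
grip_width: 0.0079
grip_force: 25.0
```

Call:
{"name": "jog_arm", "arguments": {
  "commands": [
    [[-0.001,0,0,0,0,0,-1],[-0.001,0,0,0,0,0,-1],[-0.001,0,0,0,0,0,-1],[-0.001,0,0,0,0,0,-1]]
  ]
}}

```text
clock: 8.55
tool_pos: [0.5802, -0.1979, 0.0663]
eef_rot: [-0.607, 0.737, 0.228, -0.189]
force: [-0.7, -6.2, 3.9]
grip_width: 0.0076
grip_force: 25.0
```

Call:
{"name": "jog_arm", "arguments": {
  "commands": [
    [[-0.001,0,0,0,0,0,-1],[-0.001,0,0,0,0,0,-1],[-0.001,0,0,0,0,0,-1]]
  ]
}}

```text
clock: 8.8
tool_pos: [0.5807, -0.1957, 0.0663]
eef_rot: [-0.607, 0.737, 0.228, -0.189]
force: [-1.9, -5.5, 3.7]
grip_width: 0.0078
grip_force: 25.0
```

Call:
{"name": "jog_arm", "arguments": {
  "commands": [
    [[-0.001,0,0,0,0,0,-1],[-0.001,0,0,0,0,0,-1]]
  ]
}}

```text
clock: 8.97
tool_pos: [0.5809, -0.1942, 0.0663]
eef_rot: [-0.607, 0.737, 0.228, -0.189]
force: [-1.5, -5.4, 4.3]
grip_width: 0.0078
grip_force: 25.0
```

Call:
{"name": "jog_arm", "arguments": {
  "commands": [
    [[-0.001,0,0,0,0,0,-1],[-0.001,0,0,0,0,0,-1]]
  ]
}}

```text
clock: 9.13
tool_pos: [0.5812, -0.1927, 0.0663]
eef_rot: [-0.607, 0.737, 0.228, -0.189]
force: [-2.3, -5.2, 3.7]
grip_width: 0.0078
grip_force: 25.0
```

Call:
{"name": "jog_arm", "arguments": {
  "commands": [
    [[-0.001,0,0,0,0,0,-1],[-0.001,0,0,0,0,0,-1]]
  ]
}}

```text
clock: 9.3
tool_pos: [0.5815, -0.1913, 0.0663]
eef_rot: [-0.607, 0.737, 0.228, -0.189]
force: [-0.6, -5.2, 3.9]
grip_width: 0.008
grip_force: 25.0
```

Call:
{"name": "jog_arm", "arguments": {
  "commands": [
    [[-0.001,0,0,0,0,0,-1],[-0.001,0,0,0,0,0,-1]]
  ]
}}

```text
clock: 9.47
tool_pos: [0.5818, -0.1898, 0.0663]
eef_rot: [-0.607, 0.737, 0.228, -0.189]
force: [-2.3, -6.0, 3.4]
grip_width: 0.0076
grip_force: 25.0
```

Call:
{"name": "jog_arm", "arguments": {
  "commands": [
    [[-0.001,0,0,0,0,0,-1],[-0.001,0,0,0,0,0,-1]]
  ]
}}

```text
clock: 9.63
tool_pos: [0.582, -0.1887, 0.0664]
eef_rot: [-0.607, 0.737, 0.228, -0.189]
force: [-2.0, -9.5, 2.7]
grip_width: 0.0078
grip_force: 25.0
```

Call:
{"name": "jog_arm", "arguments": {
  "commands": [
    [[-0.001,0,0,0,0,0,-1],[-0.001,0,0,0,0,0,-1]]
  ]
}}

```text
clock: 9.8
tool_pos: [0.582, -0.1887, 0.0664]
eef_rot: [-0.607, 0.738, 0.228, -0.19]
force: [-3.7, -15.2, 1.3]
grip_width: 0.008
grip_force: 25.0
```

The stop is felt: the motion halts at y = -0.1887 and the force climbs to 15 N. I'll ease off slightly, firm up the grip and draw the plate up along the slot.

Call:
{"name": "jog_arm", "arguments": {
  "commands": [
    [[0.001,0,0,0,0,0,-1],[0.0007,0,0,0,0,0,-1]]
  ],
  "grip_force": 40
}}

```text
clock: 9.97
tool_pos: [0.582, -0.1887, 0.0663]
eef_rot: [-0.607, 0.738, 0.228, -0.189]
force: [-1.8, -6.6, 2.2]
grip_width: 0.008
grip_force: 40.0
```

Call:
{"name": "jog_arm", "arguments": {
  "commands": [
    [[0,0,-0.003,0,0,0,-1],[0,0,-0.003,0,0,0,-1],[0,0,-0.003,0,0,0,-1]]
  ]
}}

```text
clock: 10.22
tool_pos: [0.5843, -0.1889, 0.0699]
eef_rot: [-0.606, 0.737, 0.23, -0.19]
force: [-6.6, -6.9, -6.6]
grip_width: 0.0078
grip_force: 40.0
```

Call:
{"name": "jog_arm", "arguments": {
  "commands": [
    [[0,0,-0.003,0,0,0,-1],[0,0,-0.003,0,0,0,-1],[0,0,0,0,0,0,-1]]
  ]
}}

```text
clock: 10.47
tool_pos: [0.5871, -0.1895, 0.0739]
eef_rot: [-0.606, 0.737, 0.229, -0.19]
force: [-5.7, -7.6, -3.4]
grip_width: 0.008
grip_force: 40.0
```

Call:
{"name": "jog_arm", "arguments": {
  "commands": [
    [[0.0005,0,-0.005,0,0,0,-1],[0,0,-0.007,0,0,0,-1],[0,0,-0.01,0,0,0,-1],[0,0,-0.01,0,0,0,-1],[0,0,-0.01,0,0,0,-1]]
  ]
}}

```text
clock: 10.88
tool_pos: [0.6049, -0.1926, 0.0999]
eef_rot: [-0.606, 0.737, 0.23, -0.19]
force: [-4.4, -4.4, -5.0]
grip_width: 0.0079
grip_force: 40.0
```

Call:
{"name": "jog_arm", "arguments": {
  "commands": [
    [[0,0,-0.015,0,0,0,-1],[0,0,-0.015,0,0,0,-1],[0,0,-0.015,0,0,0,-1],[0,0,-0.02,0,0,0,-1],[0,0,-0.02,0,0,0,-1]]
  ]
}}

```text
clock: 11.3
tool_pos: [0.6419, -0.1985, 0.1527]
eef_rot: [-0.607, 0.737, 0.229, -0.188]
force: [-0.7, 0.1, -1.7]
grip_width: 0.0076
grip_force: 40.0
```

Call:
{"name": "jog_arm", "arguments": {
  "commands": [
    [[0,0,-0.02,0,0,0,-1],[0,0,-0.02,0,0,0,-1],[0,0,0,0,0,0,-1]]
  ]
}}

```text
clock: 11.55
tool_pos: [0.6602, -0.2021, 0.1792]
eef_rot: [-0.608, 0.738, 0.227, -0.187]
force: [-0.4, -0.2, -2.0]
grip_width: 0.008
grip_force: 40.0
```

```bash
python3 - <<'E'
from go import *
need([.6,-.2104,.096],frame(-1.7,25))
i,d,P=cloud("wrist","pics/w7.png"); np.save("pics/w7P.npy",P)
k,d3,P3=cloud("side","pics/d7.png"); np.save("pics/d7P.npy",P3)
cv2.imwrite("pics/c7.png",np.vstack([cv2.resize(i[20:260,160:480,::-1],(400,300),interpolation=2),cv2.resize(k[115:275,280:493,::-1],(400,300),interpolation=2)]))
E
```

```text
t 11.55 tcp [ 0.6602 -0.2021  0.1792] F [-0.3951 -0.1816 -1.9914] w 0.008004162872849448 gf 39.99654471874237
shift units [0.0263 0.0011 0.1349] q [-0.0623  0.8343  0.6925 -0.0819 -2.0206 -0.1439]
turn units [ 0.2042  0.1034 -0.181 ]
```

View pics/c7.png

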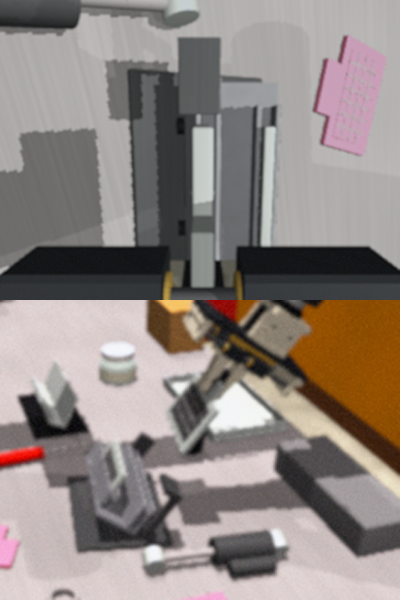

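The plate is out of the slot (crop (170-215, 385-450) in the side view), with about 2 N of weight on the wrist. I've used all my picture views, so from here I go by numbers. I'll measure the plate in the tool frame and refine the stand seat.

```bash
cat > m2.py <<'E'
from go import *
s=bot.observe(); R0=R.from_quat(s["eef_rot"]).as_matrix(); p=s["tool_pos"]
def plate(n,f):
    P=np.load(f); T=(P-p)@R0*1000
    x,y,z=T[...,0],T[...,1],T[...,2]
    if n=="wrist":
        k=(abs(y)<9)&(x>12)&(x<75)&(z>-70)&(z<-15)
        q=T[k]
        print(n,k.sum(),"x",np.percentile(q[:,0],[0,1,99,100]),"y",np.percentile(q[:,1],[1,50,99]))
        for lo in range(12,75,6):
            j=(q[:,0]>=lo)&(q[:,0]<lo+6)
            if j.sum()>2: print("  x",lo,j.sum(),"y",np.percentile(q[j,1],[3,50,97]),"z",np.median(q[j,2]))
    else:
        k=(abs(y)<14)&(abs(x)<85)&(z>-60)&(z<75)
        q=T[k]; print(n,k.sum(),"x",np.percentile(q[:,0],[0,2,98,100]),"z",np.percentile(q[:,2],[0,2,98,100]))
        f=k&(z>-30+30)&(abs(y-np.median(q[:,1]))<5); q=T[f]; A=np.c_[q[:,0],q[:,2],np.ones(len(q))]
        for _ in range(4):
            c=np.linalg.lstsq(A,q[:,1],rcond=None)[0]; r=q[:,1]-A@c; g=abs(r)<max(1.5*r.std(),.5); q,A=q[g],A[g]
        print("  face y = %.3f*x+%.3f*z+%.1f"%tuple(c),"n",len(q),"sd",r.std())
plate("wrist","pics/w7P.npy"); plate("side","pics/d7P.npy")
E
python3 m2.py
cat > m3.py <<'E'
from fit import *
W=np.load("pics/w1P.npy"); S=W[110:225,297:322].reshape(-1,3); c,n,sd=plane(S[S[:,2]>.035]); print("panel",c,n,np.degrees(np.arcsin(n[2])),np.degrees(np.arctan2(-n[1],-n[0])))
F=W[110:225,326:338].reshape(-1,3); cf,nf,sf=plane(F[(F[:,2]>.02)&(F[:,2]<.036)]); print("floor",cf,nf,sf,np.degrees(np.arccos(nf[2])))
y=np.radians(-1.7); k=np.array([np.cos(y),np.sin(y),0]); ys=np.array([-k[1],k[0],0])
# corner line point: intersection of both planes at y=c
A=np.array([n,nf,ys]); print("corner",np.linalg.solve(A,[n@c,nf@cf,ys@c]))
for nm in("scene0","side0"):
    P=np.load(f"pics/{nm}P.npy"); q=P-c; e=q@n; a=q@ys
    m=(abs(e)<.004)&(abs(a)<.13)&(P[...,2]>.035)&(P[...,2]<.09); print(nm,m.sum(),"panel ends along ys",np.percentile(a[m],[0,1,99,100]),"e",np.median(e[m]))
q=W-c; e=q@n; a=q@ys; m=(abs(e)<.003)&(abs(a)<.13)&(W[...,2]>.03)&(W[...,2]<.085); print("wrist ends",np.percentile(a[m],[0,1,99,100]))
E
python3 m3.py
```

```text
wrist 2179 x [12.0874 12.4494 63.5879 63.8339] y [-5.1804 -0.8775  3.0129]
  x 12 242 y [-4.3485 -0.6484  3.0251] z -65.19312276898572
  x 18 251 y [-4.7251 -0.8624  2.9795] z -65.16487355479337
  x 24 474 y [-4.6359 -0.8586  2.9469] z -64.32820748545484
  x 30 216 y [-4.8687 -0.9745  2.9786] z -40.2525223021302
  x 36 212 y [-5.2191 -0.9665  2.9665] z -40.30805623458861
  x 42 201 y [-5.1718 -0.9654  2.8956] z -40.29115209368461
  x 48 218 y [-4.8063 -0.9626  2.8764] z -40.23177621608865
  x 54 220 y [-4.7796 -0.9581  2.8353] z -40.272784961225284
  x 60 145 y [-4.7277 -0.9567  2.8059] z -40.07727878962781
side 705 x [-69.5894 -63.3569  63.5729  68.1395] z [-59.6918 -55.7004  39.8242  43.1047]
  face y = -0.001*x+-0.013*z+2.9 n 164 sd 0.5100832315048253
panel [0.5446 0.1578 0.0587] [-0.9058  0.0288  0.4228] 25.012707604407698 -1.823424558035558
floor [0.5169 0.1641 0.0288] [ 0.433  -0.0142  0.9013] 0.0005973819005769284 25.671614617144407
corner [0.5281 0.1583 0.0233]
scene0 351 panel ends along ys [-0.0763 -0.0756  0.1119  0.1147] e -0.0015381245344093806
side0 264 panel ends along ys [-0.0803 -0.0773  0.1112  0.1119] e -0.0009517677213985911
wrist ends [-0.0772 -0.0754  0.1083  0.1125]
```

The plate sits square in the grip: bottom edge at tool z +44.8 mm, centre x -0.6 mm. The seat comes out at about (0.525, 0.175, 0.025), within the stated 24-26 mm. Lift first, then turn to the stand's lean.

Call:
{"name": "jog_arm", "arguments": {
  "commands": [
    [[0,0,-0.03,0,0,0,-1],[0,0,-0.03,0,0,0,-1],[0,0,-0.03,0,0,0,-1],[0,0,0,0,0,0,-1]]
  ]
}}

```text
clock: 11.98
tool_pos: [0.6971, -0.2098, 0.2353]
eef_rot: [-0.607, 0.738, 0.227, -0.187]
force: [1.0, -0.7, -1.2]
grip_width: 0.0079
grip_force: 40.0
```

Call:
{"name": "jog_arm", "arguments": {
  "commands": [
    [[0,0.02,0,0.04,0.02,-0.036,-1],[0,0.02,0,0.04,0.02,-0.036,-1],[0,0.02,0,0.04,0.02,-0.036,-1],[0,0.02,0,0.04,0.02,-0.036,-1],[0,0.02,0,0.04,0.02,-0.036,-1]]
  ]
}}

```text
clock: 12.4
tool_pos: [0.6304, -0.2007, 0.2708]
eef_rot: [-0.68, 0.7, 0.159, -0.152]
force: [-0.3, 0.6, -1.8]
grip_width: 0.0078
grip_force: 40.0
```

```bash
cat > seat.py <<'E'
from go import *
seat=np.array([.525,.1754,.025]); Rt=frame(-1.8,25.4); b=np.array([-.0006,-.0013,.0448])
T=seat-Rt@b; A=T+Rt@np.array([0,.006,-.09])
if __name__=="__main__":
    print("T",T,"A",A); need(A,Rt)
E
python3 seat.py
```

```text
T [0.543  0.1742 0.066 ] A [0.5762 0.1732 0.1499]
t 12.4 tcp [ 0.6304 -0.2007  0.2708] F [-0.2784  0.5739 -1.7849] w 0.007763871267063251 gf 39.99580733478069
shift units [-0.4957  0.0087  0.1844] q [-0.019   0.6218  0.5323 -0.008  -1.9251 -0.011 ]
turn units [0.0007 0.0027 0.0038]
```

Call:
{"name": "jog_arm", "arguments": {
  "commands": [
    [[-0.033,0,0.006,0,0,0,-1],[-0.033,0,0.006,0,0,0,-1],[-0.033,0,0.006,0,0,0,-1],[-0.033,0,0.006,0,0,0,-1],[-0.033,0,0.006,0,0,0,-1]]
  ]
}}

```text
clock: 12.82
tool_pos: [0.6247, -0.0758, 0.2507]
eef_rot: [-0.679, 0.7, 0.16, -0.152]
force: [0.5, 0.0, -0.9]
grip_width: 0.0077
grip_force: 40.0
```

Call:
{"name": "jog_arm", "arguments": {
  "commands": [
    [[-0.033,0,0.006,0,0,0,-1],[-0.033,0,0.006,0,0,0,-1],[-0.033,0,0.006,0,0,0,-1],[-0.033,0,0.006,0,0,0,-1],[-0.033,0,0.006,0,0,0,-1]]
  ]
}}

```text
clock: 13.23
tool_pos: [0.6189, 0.0482, 0.2306]
eef_rot: [-0.679, 0.7, 0.16, -0.153]
force: [-0.0, -1.1, -0.9]
grip_width: 0.0079
grip_force: 40.0
```

Call:
{"name": "jog_arm", "arguments": {
  "commands": [
    [[-0.033,0,0.006,0,0,0,-1],[-0.033,0,0.006,0,0,0,-1],[-0.033,0,0.006,0,0,0,-1],[-0.033,0,0.006,0,0,0,-1],[-0.033,0,0.006,0,0,0,-1]]
  ]
}}

```text
clock: 13.65
tool_pos: [0.6132, 0.172, 0.2106]
eef_rot: [-0.679, 0.7, 0.16, -0.153]
force: [0.3, 0.0, -1.9]
grip_width: 0.0079
grip_force: 40.0
```

Call:
{"name": "jog_arm", "arguments": {
  "commands": [
    [[0,0.001,0.02,0,0.0027,0.0038,-1],[0,0.001,0.02,0,0,0,-1],[0,0.001,0.02,0,0,0,-1],[0,0.001,0.02,0,0,0,-1],[0,0,0,0,0,0,-1]]
  ]
}}

```text
clock: 14.07
tool_pos: [0.5824, 0.1717, 0.1557]
eef_rot: [-0.677, 0.701, 0.16, -0.156]
force: [-1.0, 0.2, -2.6]
grip_width: 0.0076
grip_force: 40.0
```

```bash
python3 seat.py; python3 - <<'E'
from go import *
cloud("wrist","pics/w8.png"); i,d,P=cloud("wrist","pics/w9.png"); np.save("pics/w7P.npy",P)
i,d,P=cloud("side","pics/d9.png"); np.save("pics/d7P.npy",P)
E
python3 m2.py
```

```text
T [0.543  0.1742 0.066 ] A [0.5762 0.1732 0.1499]
t 14.0667 tcp [0.5824 0.1717 0.1557] F [-0.9631  0.2462 -2.6216] w 0.007649704203698773 gf 39.99522551894188
shift units [-0.0018  0.0042  0.0106] q [ 0.4576  0.5739  0.272  -0.2062 -1.6703 -0.4703]
turn units [ 0.0086 -0.0009 -0.0036]
wrist 2136 x [12.0309 12.6092 63.6736 63.9453] y [-4.3748 -0.2363  3.6794]
  x 12 234 y [-3.7068 -0.2468  3.6448] z -62.9484329017769
  x 18 240 y [-3.6588 -0.0298  3.6078] z -62.927121045320675
  x 24 436 y [-3.9047 -0.2344  3.5858] z -62.19251202140494
  x 30 241 y [-3.7111 -0.2604  3.6862] z -38.19537628542605
  x 36 208 y [-3.7121  0.2319  3.6778] z -37.87508771304369
  x 42 204 y [-4.4093 -0.2474  3.6178] z -38.00723052080117
  x 48 213 y [-4.3678 -0.2415  3.5928] z -37.9508908472704
  x 54 203 y [-3.5637 -0.2361  3.5519] z -37.985892038605165
  x 60 157 y [-4.0056 -0.2321  3.5339] z -37.830019426051095
side 373 x [-69.5206 -62.391   65.7471  68.2229] z [-59.7677 -56.8862  42.4021  44.3553]
  face y = -0.003*x+-0.029*z+3.6 n 87 sd 0.46856723729744365
```

Call:
{"name": "jog_arm", "arguments": {
  "commands": [
    [[-0.002,0.004,0.01,0.0086,0,-0.0036,-1],[0,0,0,0,0,0,-1],[0,0,0,0,0,0,-1]]
  ]
}}

```text
clock: 14.47
tool_pos: [0.5806, 0.1734, 0.1544]
eef_rot: [-0.68, 0.701, 0.156, -0.15]
force: [0.9, 0.6, -1.3]
grip_width: 0.0081
grip_force: 40.0
```

```bash
python3 seat.py
```

```text
T [0.543  0.1742 0.066 ] A [0.5762 0.1732 0.1499]
t 14.4667 tcp [0.5806 0.1734 0.1544] F [ 0.8576  0.5884 -1.3311] w 0.008058788503354493 gf 39.99582879245281
shift units [0.0004 0.0028 0.0079] q [ 0.4635  0.5628  0.2539 -0.2033 -1.6496 -0.4705]
turn units [-0.0086  0.0007  0.0009]
```

Call:
{"name": "jog_arm", "arguments": {
  "commands": [
    [[0,0.002,0.021,0,0,0,-1],[0,0,0.021,0,0,0,-1],[0,0,0.021,0,0,0,-1],[0,0,0.021,0,0,0,-1],[0,0,0.021,0,0,0,-1]]
  ]
}}

```text
clock: 14.88
tool_pos: [0.5461, 0.1745, 0.083]
eef_rot: [-0.68, 0.701, 0.156, -0.15]
force: [-0.2, 0.5, -2.1]
grip_width: 0.0079
grip_force: 40.0
```

Call:
{"name": "jog_arm", "arguments": {
  "commands": [
    [[0,0,0,0,0,0,-1],[0,0,0,0,0,0,-1]]
  ]
}}

```text
clock: 15.05
tool_pos: [0.5458, 0.1743, 0.0833]
eef_rot: [-0.68, 0.701, 0.156, -0.151]
force: [0.2, 0.2, -0.9]
grip_width: 0.0079
grip_force: 40.0
```

```bash
python3 - <<'E'
from seat import *
need(T,Rt)
for n in("scene","side"):
    i,d,P=cloud(n,f"pics/{n}10.png"); np.save(f"pics/{n}10P.npy",P)
    # plate & panel in stand seat axes: e = distance from seat along panel normal, up along panel, a along y
    q=P-seat; a=q@-Rt[:,0]; e=q@Rt[:,1]; u=q@-Rt[:,2]
    m=(abs(e)<.03)&(abs(a)<.11)&(u>-.02)&(u<.14)
    for lo in np.arange(-.02,.14,.01):
        k=m&(u>=lo)&(u<lo+.01)
        if k.sum()>3: print(n,round(lo,2),k.sum(),"e mm",np.percentile(e[k]*1000,[5,25,50,75,95]).round(1),"a mm",np.percentile(a[k]*1000,[0,2,98,100]).round(0))
E
```

```text
t 15.05 tcp [0.5458 0.1743 0.0833] F [ 0.1832  0.1567 -0.9161] w 0.007890881045220862 gf 39.99607600271702
shift units [ 0.0002 -0.0064  0.0224] q [ 0.486   0.5666  0.0915 -0.2117 -1.4842 -0.4568]
turn units [-0.007  -0.0005  0.0006]
scene -0.02 154 e mm [-26.2 -21.1 -15.8  -8.9  -3.8] a mm [-109. -108.  107.  109.]
scene -0.01 137 e mm [-29.5 -27.2 -23.6 -12.4  15.8] a mm [-110.  -93.   96.  103.]
scene 0.0 57 e mm [-7.6 -6.1  6.  22.8 26.3] a mm [-93. -93.  92.  95.]
scene 0.01 39 e mm [-7.4 -6.6 -5.5 -3.1 25.4] a mm [-93. -92.  95.  96.]
scene 0.02 38 e mm [-7.8 -6.3 -5.7 -5.2 -3.8] a mm [-93. -90.  92.  97.]
scene 0.03 25 e mm [-6.8 -5.8 -5.5 -4.5 -3.1] a mm [-94. -93.  93.  95.]
scene 0.04 32 e mm [-7.7 -6.4 -5.7 -4.5  0.2] a mm [-89. -87.  94.  96.]
scene 0.05 64 e mm [-7.2 -5.9 -4.4  3.   4.5] a mm [-93. -84.  91.  96.]
scene 0.06 61 e mm [-6.8 -5.5 -4.2  2.5  4.2] a mm [-91. -90.  89.  93.]
scene 0.07 26 e mm [1.6 3.1 3.5 4.1 4.7] a mm [-63. -63.  63.  64.]
scene 0.08 14 e mm [0.6 2.5 3.2 4.2 5.9] a mm [-64. -63.  64.  65.]
scene 0.09 31 e mm [ 2.2  3.5  4.4  7.2 10.5] a mm [
[... 564 characters left out ...]
 -1.2  7.5  9.   9.7] a mm [-95. -93.  59.  64.]
side 0.05 50 e mm [-7.1 -5.   7.2  8.3  9.6] a mm [-95. -93.  65.  68.]
side 0.06 50 e mm [-7.3  1.   7.7  8.8 10.1] a mm [-93. -92.  62.  65.]
side 0.07 38 e mm [ 6.2  7.5  7.9  8.8 10.1] a mm [-65. -65.  61.  67.]
side 0.08 36 e mm [4.7 7.3 8.1 9.1 9.9] a mm [-65. -65.  59.  67.]
side 0.09 29 e mm [3.3 7.3 8.1 9.  9.6] a mm [-66. -65.  61.  63.]
side 0.1 38 e mm [-9.9  3.9  8.1 13.7 22.6] a mm [-62. -62.  59.  62.]
side 0.11 34 e mm [-13.2   1.9   8.5  19.6  24.7] a mm [-31. -31.   3.   4.]
side 0.12 37 e mm [-13.8   1.    9.3  18.8  25.5] a mm [-30. -29.   5.  10.]
side 0.13 35 e mm [-13.6  -3.2   8.3  21.6  28. ] a mm [-16. -15.  11.  12.]
```

The plate is centred (-65 to +66 mm against panel ends at ±95), about 7 mm off the panel and about 18 mm above the trough. I'll ease down and in, watching the force.

Call:
{"name": "jog_arm", "arguments": {
  "commands": [
    [[0,-0.0015,0.004,0,0,0,-1],[0,-0.0015,0.004,0,0,0,-1],[0,-0.0015,0.004,0,0,0,-1],[0,0,0.004,0,0,0,-1],[0,0,0,0,0,0,-1]]
  ]
}}

```text
clock: 15.57
tool_pos: [0.543, 0.1745, 0.07]
eef_rot: [-0.679, 0.701, 0.156, -0.151]
force: [-0.0, -0.4, -1.2]
grip_width: 0.008
grip_force: 40.0
```

Call:
{"name": "jog_arm", "arguments": {
  "commands": [
    [[0,0,0.001,0,0,0,-1],[0,0,0.001,0,0,0,-1],[0,0,0.001,0,0,0,-1],[0,0,0,0,0,0,-1]]
  ]
}}

```text
clock: 15.9
tool_pos: [0.5425, 0.1747, 0.0687]
eef_rot: [-0.68, 0.701, 0.156, -0.151]
force: [0.9, 0.2, -2.0]
grip_width: 0.0076
grip_force: 40.0
```

Call:
{"name": "jog_arm", "arguments": {
  "commands": [
    [[0,0,0.001,0,0,0,-1],[0,0,0.001,0,0,0,-1],[0,0,0,0,0,0,-1]]
  ]
}}

```text
clock: 16.15
tool_pos: [0.5422, 0.1748, 0.0676]
eef_rot: [-0.68, 0.701, 0.156, -0.151]
force: [1.1, 0.5, -0.1]
grip_width: 0.0076
grip_force: 40.0
```

Call:
{"name": "jog_arm", "arguments": {
  "commands": [
    [[0,0,0.001,0,0,0,-1],[0,0,0.001,0,0,0,-1],[0,0,0,0,0,0,-1]]
  ]
}}

```text
clock: 16.4
tool_pos: [0.5424, 0.1749, 0.0675]
eef_rot: [-0.68, 0.701, 0.155, -0.15]
force: [1.8, 0.3, 7.7]
grip_width: 0.0077
grip_force: 40.0
```

Call:
{"name": "jog_arm", "arguments": {
  "commands": [
    [[0,0,0.001,0,0,0,-1],[0,0,0.001,0,0,0,-1],[0,0,0,0,0,0,-1]]
  ]
}}

```text
clock: 16.65
tool_pos: [0.5424, 0.1748, 0.0674]
eef_rot: [-0.68, 0.701, 0.155, -0.149]
force: [2.7, 0.8, 14.1]
grip_width: 0.0077
grip_force: 40.0
```

The floor is felt at z = 0.0675. I'll relax the press, then move the plate back onto the panel until contact.

Call:
{"name": "jog_arm", "arguments": {
  "commands": [
    [[0,0,-0.0018,0,0,0,-1],[0,-0.001,0,0,0,0,-1],[0,-0.001,0,0,0,0,-1],[0,0,0,0,0,0,-1]]
  ]
}}

```text
clock: 16.98
tool_pos: [0.5429, 0.1748, 0.0672]
eef_rot: [-0.68, 0.701, 0.156, -0.15]
force: [-0.5, 1.3, 12.4]
grip_width: 0.0081
grip_force: 40.0
```

Call:
{"name": "jog_arm", "arguments": {
  "commands": [
    [[0,-0.001,0,0,0,0,-1],[0,-0.001,0,0,0,0,-1],[0,0,0,0,0,0,-1]]
  ]
}}

```text
clock: 17.23
tool_pos: [0.5437, 0.1747, 0.0669]
eef_rot: [-0.68, 0.7, 0.156, -0.151]
force: [-1.7, 2.3, 14.9]
grip_width: 0.0076
grip_force: 40.1
```

Call:
{"name": "jog_arm", "arguments": {
  "commands": [
    [[0,0,-0.0013,0,0,0,-1],[0,-0.001,0,0,0,0,-1],[0,0,0,0,0,0,-1]]
  ]
}}

```text
clock: 17.48
tool_pos: [0.5438, 0.1747, 0.0668]
eef_rot: [-0.68, 0.7, 0.157, -0.152]
force: [-4.7, 2.2, 10.9]
grip_width: 0.0077
grip_force: 40.0
```

Call:
{"name": "jog_arm", "arguments": {
  "commands": [
    [[0,-0.001,0,0,0,0,-1],[0,-0.001,0,0,0,0,-1],[0,0,0,0,0,0,-1]]
  ]
}}

```text
clock: 17.73
tool_pos: [0.5438, 0.1746, 0.0668]
eef_rot: [-0.68, 0.7, 0.157, -0.153]
force: [-9.2, 2.5, 16.1]
grip_width: 0.0073
grip_force: 40.0
```

```bash
cat > m4.py <<'E'
from seat import *
need(T,Rt)
for n in("scene","side"):
    i,d,P=cloud(n,f"pics/{n}11.png")
    q=P-seat; a=q@-Rt[:,0]; e=q@Rt[:,1]; u=q@-Rt[:,2]
    m=(abs(e)<.015)&(abs(a)<.11)&(u>-.01)&(u<.14)
    for lo in np.arange(-.01,.12,.01):
        k=m&(u>=lo)&(u<lo+.01)
        if k.sum()>3: print(n,round(lo,2),k.sum(),"e mm",np.percentile(e[k]*1000,[5,25,50,75,95]).round(1),"a mm",np.percentile(a[k]*1000,[0,2,98,100]).round(0), "in |a|<60:",np.percentile(e[k&(abs(a)<.06)]*1000,[10,50,90]).round(1) if (k&(abs(a)<.06)).any() else "")
E
python3 m4.py
```

```text
t 17.7333 tcp [0.5438 0.1746 0.0668] F [-9.1554  2.4614 16.1163] w 0.007327484481527326 gf 39.999909941107035
shift units [0.0006 0.0005 0.0014] q [ 0.4866  0.5816  0.076  -0.2143 -1.458  -0.449 ]
turn units [-0.0019 -0.0007  0.0027]
scene -0.01 33 e mm [-13.6 -10.   -6.3  -5.6   3.6] a mm [-93. -92. -12. -10.] in |a|<60: [-13.6  -6.   -5.1]
scene 0.0 29 e mm [-7.3 -6.2 -5.6 -5.2  7.2] a mm [-93. -93.  92.  95.] in |a|<60: [-6.7 -5.6 -4.3]
scene 0.01 30 e mm [-7.5 -6.6 -5.7 -5.  -4. ] a mm [-92. -90.  93.  96.] in |a|<60: [-7.  -6.  -4.6]
scene 0.02 41 e mm [-7.6 -6.2 -5.6 -4.9 -3.8] a mm [-92. -90.  94.  97.] in |a|<60: [-6.5 -5.6 -4.9]
scene 0.03 33 e mm [-6.9 -6.3 -5.3 -4.8 -3.4] a mm [-94. -92.  90.  93.] in |a|<60: [-6.8 -5.3 -4.1]
scene 0.04 39 e mm [-7.6 -6.4 -5.4 -4.9 -3.5] a mm [-86. -83.  93.  94.] in |a|<60: [-7.  -5.3 -4.4]
scene 0.05 38 e mm [-7.2 -6.3 -5.1 -4.1 -0.8] a mm [-94. -93.  94.  95.] in |a|<60: [-6.  -5.  -3.5]
scene 0.06 54 e mm [-7.6 -5.8 -4.2 -2.8 -1.1] a mm [-91. -81.  90.  94.] in |a|<60: [-7.2 -3.9 -1.4]
scene 0.07 18 e mm [-6.  -2.9 -1.  -0.6  1.9] a mm
[... 741 characters left out ...]
0.05 49 e mm [-6.9 -3.7  2.8  3.6  5. ] a mm [-95. -93.  54.  66.] in |a|<60: [2.3 3.5 4.9]
side 0.06 48 e mm [-5.8 -0.6  3.2  4.4  5.5] a mm [-94. -93.  89.  91.] in |a|<60: [2.4 3.5 5. ]
side 0.07 36 e mm [-2.3  1.7  3.4  4.2  5.7] a mm [-64. -64.  59.  63.] in |a|<60: [1.4 3.6 5.3]
side 0.08 32 e mm [-4.7  1.2  3.2  3.9  5.7] a mm [-66. -65.  61.  64.] in |a|<60: [-3.4  3.3  4.8]
side 0.09 19 e mm [-13.5  -0.2   2.5   6.2  12.8] a mm [-32. -32.  -8.  -7.] in |a|<60: [-13.2   2.5  11.1]
side 0.1 21 e mm [-4.2  1.5  3.   8.5 12.7] a mm [-34. -32.  -7.  -6.] in |a|<60: [-2.8  3.  12.2]
side 0.11 24 e mm [-11.4  -5.8  -2.8   5.2  12.3] a mm [-27. -27.   4.   4.] in |a|<60: [-10.1  -2.8  11.2]
```

The plate's front face lies at about +3.5 mm along its whole height, where flat on the panel would give about 4 mm. I'll relax the press, open gently, and retreat along the tab.

Call:
{"name": "jog_arm", "arguments": {
  "commands": [
    [[0,0.0012,-0.0012,0,0,0,-1],[0,0,0,0,0,0,-1],[0,0,0,0,0,0,-1]]
  ],
  "grip_force": 12
}}

```text
clock: 18.08
tool_pos: [0.5438, 0.1747, 0.0668]
eef_rot: [-0.68, 0.7, 0.157, -0.152]
force: [-6.5, 2.5, 7.6]
grip_width: 0.0078
grip_force: 12.0
```

Call:
{"name": "jog_arm", "arguments": {
  "commands": [
    [[0,0,0,0,0,0,-0.7],[0,0,0,0,0,0,-0.65],[0,0,0,0,0,0,-0.6],[0,0,0,0,0,0,-0.5],[0,0,0,0,0,0,-0.5]]
  ]
}}

```text
clock: 18.5
tool_pos: [0.5461, 0.1744, 0.0655]
eef_rot: [-0.679, 0.701, 0.156, -0.151]
force: [0.5, -0.4, -0.1]
grip_width: 0.0213
grip_force: 0.0
```

```bash
python3 m4.py | grep -E "^t|side|turn"
```

```text
t 18.5 tcp [0.5461 0.1744 0.0655] F [ 0.47   -0.3828 -0.1269] w 0.02130550862971046 gf 0.0
turn units [-0.0077  0.0004  0.0005]
side -0.01 8 e mm [-6.5 -2.7  2.9  9.6 12.3] a mm [-96. -95. -14.  -4.] in |a|<60: [5.5 5.5 5.5]
side 0.0 91 e mm [-5.8  0.3  3.5  7.  12.1] a mm [-99. -95.  90.  99.] in |a|<60: [ 1.3  4.7 10.2]
side 0.01 48 e mm [-6.1 -2.9  3.   4.4  5.6] a mm [-94. -93.  62.  89.] in |a|<60: [2.3 4.1 5.3]
side 0.02 48 e mm [-7.  -4.5  2.6  3.8  5.3] a mm [-97. -95.  60.  68.] in |a|<60: [1.9 3.4 5.2]
side 0.03 51 e mm [-6.4 -3.8  3.1  3.9  5.6] a mm [-96. -93.  92.  95.] in |a|<60: [2.6 3.6 5.6]
side 0.04 51 e mm [-7.1 -3.5  2.8  4.1  5.3] a mm [-99. -92.  87.  92.] in |a|<60: [2.6 4.  4.9]
side 0.05 52 e mm [-6.2 -3.   3.1  4.2  5.1] a mm [-93. -92.  59.  90.] in |a|<60: [2.4 3.9 5. ]
side 0.06 47 e mm [-7.  -2.   3.7  4.5  5.2] a mm [-91. -87.  87.  94.] in |a|<60: [2.5 4.  5.1]
side 0.07 28 e mm [-0.9  2.4  3.2  3.9  5.1] a mm [-66. -65.  58.  67.] in |a|<60: [2.3 3.4 4.8]
side 0.08 33 e mm [-9.1 -0.4  2.9  3.8  9.3] a mm [-68. -66.  -2.   0.] in |a|<60: [-5.7  2.9  5.5]
side 0.09 18 e mm [-14.    1.1   2.3   3.9  12.6] a mm [-32. -31.   2.   2.] in |a|<60: [-5.6  2.3 10.8]
side 0.1 20 e mm [-14.   -0.3   2.9   6.   10.8] a mm [-33. -32.   9.  11.] in |a|<60: [-12.9   2.9   9.4]
side 0.11 19 e mm [-13.2  -2.9   0.5   4.5  13.8] a mm [-33. -32.   8.   8.] in |a|<60: [-12.8   0.5  12.7]
```

Released, and the plate has not moved. Retreat.

Call:
{"name": "jog_arm", "arguments": {
  "commands": [
    [[0,0.002,0,0,0,0,-0.45],[0,0,-0.005,0,0,0,-0.45],[0,0,-0.01,0,0,0,-0.45],[0,0,-0.015,0,0,0,-0.45],[0,0,-0.02,0,0,0,-0.45]]
  ]
}}

```text
clock: 19.02
tool_pos: [0.5606, 0.174, 0.1011]
eef_rot: [-0.68, 0.701, 0.156, -0.151]
force: [-0.1, -0.7, -0.3]
grip_width: 0.024
grip_force: 0.0
```

Call:
{"name": "jog_arm", "arguments": {
  "commands": [
    [[0,0,-0.04,0,0,0,-0.45],[0,0,-0.04,0,0,0,-0.45],[0,0,-0.04,0,0,0,-0.45],[0,0,0,0,0,0,-0.45],[0,0,0,0,0,0,-0.45]]
  ]
}}

```text
clock: 19.43
tool_pos: [0.6006, 0.1729, 0.1845]
eef_rot: [-0.68, 0.701, 0.155, -0.149]
force: [0.2, 0.1, -1.2]
grip_width: 0.0243
grip_force: 0.0
```

```bash
python3 m4.py; python3 - <<'E'
from go import *
A=np.load("pics/scene0P.npy"); _,_,B=cloud("scene")
def box(P,u0,u1,v0,v1,zmin):
    Q=P[v0:v1,u0:u1].reshape(-1,3); Q=Q[Q[:,2]>zmin]; return np.r_[np.median(Q,0),len(Q)]
for k,b in dict(cup=(325,355,240,275),tub=(430,465,230,268),block=(440,470,180,205),shock=(218,255,208,270),driver=(340,358,176,225),spare=(262,325,190,205)).items(): print(k,box(A,*b,.01),box(B,*b,.01))
E
```

```text
t 19.4333 tcp [0.6006 0.1729 0.1845] F [ 0.1602  0.1189 -1.1622] w 0.02430675310049924 gf 0.0
shift units [0.001  0.0034 0.1757] q [ 0.4516  0.574   0.3429 -0.2003 -1.7238 -0.4746]
turn units [-0.0137  0.0027  0.0012]
scene -0.01 45 e mm [-14.2 -10.4  -6.3  -5.4  -3.5] a mm [-92. -89.  80.  80.] in |a|<60: [-12.2  -5.6  -4.3]
scene 0.0 61 e mm [-7.8 -6.3 -5.5 -4.2  9.3] a mm [-93. -93.  95.  98.] in |a|<60: [-7.3 -5.7 -4.3]
scene 0.01 57 e mm [-7.6 -6.4 -5.8 -5.1 -4.1] a mm [-89. -87.  89.  93.] in |a|<60: [-7.3 -5.8 -4.6]
scene 0.02 54 e mm [-7.2 -6.3 -5.7 -4.9 -4.1] a mm [-93. -92.  83.  97.] in |a|<60: [-6.7 -5.7 -4.7]
scene 0.03 67 e mm [-7.1 -6.1 -5.5 -4.6 -3.2] a mm [-93. -91.  91.  95.] in |a|<60: [-6.6 -5.5 -3.6]
scene 0.04 55 e mm [-7.3 -5.8 -5.4 -4.6 -3.5] a mm [-92. -88.  92.  95.] in |a|<60: [-6.7 -5.4 -3.9]
scene 0.05 58 e mm [-6.9 -5.8 -5.2 -4.8 -2.7] a mm [-93. -86.  92.  95.] in |a|<60: [-6.9 -5.2 -3.8]
scene 0.06 53 e mm [-7.3 -5.4 -3.6 -2.4 -0.6] a mm [-91. -91.   5.   8.] in |a|<60: [-6.5 -3.1 -0.8]
scene 0.07 28 e mm [-3.6 -2.5 -1.6 -1.   1.4] a mm [-63. -63.   5.
[... 1489 characters left out ...]
: [0.8 2.4 3.8]
side 0.1 21 e mm [-1.7  2.3  3.2  4.4  5.8] a mm [-32. -31.  26.  27.] in |a|<60: [0.6 3.2 5. ]
side 0.11 15 e mm [-2.6 -0.5  0.9  2.8  3.6] a mm [-32. -31.  28.  28.] in |a|<60: [-1.6  0.9  3.3]
cup [  0.7363  -0.039    0.0432 342.    ] [  0.7343  -0.0385   0.0438 342.    ]
tub [  0.7288   0.2902   0.0628 725.    ] [  0.7284   0.2904   0.064  723.    ]
block [  0.437    0.3935   0.0292 203.    ] [  0.4367   0.393    0.0297 203.    ]
shock [  0.6826  -0.3557   0.0333 769.    ] [  0.6833  -0.3561   0.0337 764.    ]
driver [  0.4379   0.0115   0.0228 182.    ] [  0.4379   0.0118   0.0222 183.    ]
spare [  0.5297  -0.1953   0.082  448.    ] [  0.5297  -0.1953   0.0817 449.    ]
```

The plate lies flat on the panel and is centred: its face is at +3.5 to 4 mm at every height and it spans about ±65 mm, within the panel's ±95 mm. The five bystanders I re-measured and the spare have not moved. Handing in.

```bash
python3 -c "
from bench import bot
print(bot.finish_job())"
```

```text
the job is handed in; nothing more can be done
None
```

The filter plate was slid left to the felt stop, drawn out by its tab, and set down centred and flat on the draining stand; the job was handed in at about 19.6 s with no verdict returned, and the cup, tub, shock, driver, block and spare measured unmoved (the collar was not re-measured).

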